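Lay the second course of a brazing-hearth wall in half bond

TASK

Lay the second course on the firebrick wall in the brazing hearth, keyed fully down onto the beads of the first course and staggered by half a brick: the full-length brick with the bead, out of the drying rack, goes across the joint below, covering the whole half brick and half of the full one, and the loose half brick goes beside it on the rest. Both lie groove down and bead up, end to end with each other and flush with the ends of the wall below; do not shift the first course, and leave the flat-topped capping brick in the rack and the brush and tape where they are.

Things in the scene. Friction and masses are not known exactly. Their poses are not given: they have to be found in the camera images.
- hearth: Brazing hearth, fixed: dark steel pan 220 (x) x 260 mm (y), yaw within 0.2 rad; floor 13 mm above the table, rim to 31 mm; a carrying handle at each y end (to 160 mm from the centre, 26 mm high). A half-round rail of radius 9 mm on the floor along y at x = +20 mm keys the first course. Origin: centre of underside, at table height
- brick_low: Full firebrick of the first course, laid on the pan floor over the rail, loose, 0.45 kg: 120 mm long (y, as the hearth's y), 60 wide (x), 40 thick (z); on top, mid-width, a half-round bead of radius 9 mm over the full length (49 mm in all); in the underside, mid-width, a square groove 22 wide, 11 deep, right through along y. Origin: centre of the underside
- bat_low: Half-length firebrick (bat) of the first course: like brick_low in section, origin and axes but 60 mm long (y), 0.22 kg, loose. It lies end to end with brick_low on the rail, touching it: at y = +90 or -90 mm in brick_low's frame, which end differs from start to start
- brick_beaded: Full firebrick for the second course, shape, size, origin and axes as brick_low (bead on top), about 0.45 kg. At the start on edge in either place of the rack: groove side towards the robot, bead side away (z level), y level, x straight down, so the origin is 30 mm and the top edge 60 mm above the rack's board. Stands stably on edge; tips flat past about 34 degrees
- brick_capping: Capping brick for the top course: as brick_beaded (groove, 120 x 60 x 40 mm, origin, axes) but its top is flat, without a bead. Stands on edge in the other place of the rack and stays there
- bat_loose: Half-length firebrick (bat) for the second course, same as bat_low: 60 x 60 x 40 mm plus the bead on top, groove in the underside, both along its y; origin centre of underside; about 0.22 kg. At the start flat on the table, bead up, in front of the robot between rack and hearth, yaw within 0.6 rad of the robot's axes
- rack: Drying rack, fixed, yaw within 0.2 rad: plywood board 210 (x) x 140 (y) x 12 mm, origin centre of underside. Two places, the brick's groove face at x = -62 or +23 mm, its bead reaching 49 mm to +x of that. On the groove side two dowels, 10 mm thick, 36 mm tall over the board, at y = +-40 mm; beyond the brick a batten 14 mm tall. Lift bricks straight up by the top 20 mm, above the bead
- brush: Small hand brush like a toothbrush, 14 x 162 x 14 mm, lying on the table in front of the hearth; bystander. Origin under its centre
- tape_roll: Roll of tape, 98 mm across, 24 mm high, lying far back between rack and hearth; bystander. Origin under its centre
Things that resemble listed ones, but are neither listed nor needed, are in the scene too. What is shaped like the bat_loose but yellow is not meant.

How it is judged:
By the outcome, as a careful person would: the job done as asked, in the order asked, and still so for the second after the job is handed in, with the robot touching nothing.
It also fails if it takes over 72 s, if anything falls off the work surface, if the arm or the gripper's body presses on something with over 40 N, if the wrist force passes 120 N, or if a joint passes its speed limit or range.

ROBOT

A 6-joint arm with a two-finger parallel gripper is mounted at the origin on a cart in front of the work surface, level with it; the furniture and walls round the work are solid. World frame = base frame: x ahead of the robot, y to its left, z up, the work surface at z = 0. Lengths are in m, angles in rad, forces in N, time in s.
With the tool pointing down it reaches from about 0.3 to 0.775 m from the base axis. Payload 14.6 kg.
Tool frame: the origin (TCP) lies at the very end of the fingers, on their centre line; the grasp point (between the pads) lies 19 mm behind it; x points along the fingers, z is the direction in which the jaws open and shut, and the axes are right-handed (so a half turn about x gives the same grasp; the last joint's range is limited). The gripper opens to 85 mm and grips with 20 to 120 N. Pads are 22 mm wide; open, the fingers measure 114 mm over their backs; the gripper's body (76 mm by 85 mm) begins 54 mm behind the grasp point. The pads swing forward as they close: fully open they stand 13 mm farther back than shut.
Start: joints at [1.076, 0.3, 1.521, -0, 1.321, -0.067], TCP at [0.228, 0.5, 0.231] pointing down, gripper open.
Joint ranges: [-3.03, 3.03], [-0.79, 2.21], [0.23, 2.52], [-1.04, 4.18], [0, 3.07], [-2.55, 2.55]. Speed limits (rad/s): [2.22, 2.22, 2.57, 3.14, 3.14, 3.14].

INTERFACE

Orientations are given as [roll, pitch, yaw] about the fixed x, y, z axes, in that order (R = Rz(yaw) Ry(pitch) Rx(roll)).
In Python, from plant import bot gives the robot as it stands. The module is installed in compiled form; this text tells all that it offers.
- The arm moves only by the tool arm_command, never from a script. Its argument "rows" is a list of rows, each an object with "xyz": the shift along the tool's x, y, z in mm, a list of three; "turn": the turn about the tool's x in degrees; "jaw": the opening, from 0 (shut) to 1 (fully open). In form: [{"xyz": [x, y, z], "turn": turn, "jaw": jaw}, ...]. A call has 1 to 10 rows; each row shifts and turns the pose as measured when the row begins, along the tool's axes as they then stand; what a row does not reach is not made up. A row lasts 1/12 s, in which the tool goes at most 41.7 mm and 7.16 degrees, less where a joint would pass 70% of its speed; a pose out of reach is approached as far as the arm can. A call with a gripper value outside its range is refused whole. The fingers move at their own pace and stop on an object; "grip_force" is the grip in N (left out, the last holds). Time passes only in rows, so rows that do not move let the fingers close. It gives the time, the measured TCP pose, the force and the opening at its end, in the units of the state.
- bot.sense(): the state, without advancing time (a new reading comes with each control period).
- bot.camera(name): name is "scene" or "top"; returns a dict with "img" (384x512x3 uint8, red, green, blue), "z_map" (384x512 float32, m along the optical axis (not along the pixel's ray), 0 where there is no reading), "intrinsics" (3x3 intrinsics, pixels), "R" (3x3) and "t" (3): a world point X has camera coordinates R X + t. Camera axes: x right, y down, z forward; pixel columns grow to the right and rows downward; lengths in m; the calibration is good to about 2 mm. A picture is of the moment at which its call begins.
- bot.sign_off(): hands the job in, once; it reports no verdict.
Trained networks look in the newest picture that a camera, given by its name, has taken for a name from the list of things; names that differ only in an ending like _2 or _b are one class to them, and where a whole thing is asked for, a point or a joint stands for the part that bears it (a point fixed in the world has none). Each returns a list of dicts, best first, with "confidence" (0 to 1); they miss things now and then, are a little off and sometimes report something else, mostly with a low value. They report only what shows in the picture. A call takes as long as a camera call. They do not tell look-alikes from the thing itself.
- bot.search_frame(camera, query): "point" ([x, y, z] in m, in world coordinates, good to about 4 mm: the middle of the surface that is visible of it).
- bot.regions_of(camera, query): "mask" (384x512 bool, what is visible of it).
- bot.spot_point(camera, query): "point" ([x, y, z] in m, in world coordinates, good to about 4 mm: a listed point, or the origin of a listed thing).
The state is a dict: "time_s": time; "joint_positions": joint angles; "joint_velocities": joint speeds; "joint_torque": joint torques, N m; "ee_pos": TCP position; "tool_rot": TCP orientation; "ft_force": force on the tool from outside, world axes, zero at the start; "torque": the same for the moment, N m; "gripper_width": finger opening in m.
Only numpy, scipy, OpenCV 4.12 (cv2) and the standard library are available. Lean on these libraries where they do the work, as an engineer would, in place of code of your own. Each camera call takes 0.05 s, during which the arm holds its last target. There are 200 camera calls.

## Working session

There is one attempt and no reset: what is moved stays moved. The work goes in short steps, Python scripts to look and compute and a tool call to move; the robot and the scene stay as the last step left them, time stands still between calls to the robot, and variables do not carry over. Pictures are saved under pics/ and viewed, about 8 in all and at most 12, crops included, and the job is handed in when it is done.

Besides the shell and the picture viewer there is one more tool, called after "Request:" by a JSON object that holds its "method" and its "body", one argument or row to a line. arm_command: Moves the arm, as the interface text tells. Its arguments: {"type":"object","properties":{"rows":{"type":"array","items":{"type":"object","properties":{"xyz":{"type":"array","items":{"type":"number"}},"turn":{"type":"number"},"jaw":{"type":"number"}}}},"grip_force":{"type":"number"}},"required":["rows"]}

```bash
mkdir -p pics; cat > h.py <<'E'
import numpy as np, cv2
from plant import bot
def cloud(c):
    z=c["z_map"]; K=c["intrinsics"]; v,u=np.indices(z.shape)
    P=np.stack([(u-K[0,2])/K[0,0]*z,(v-K[1,2])/K[1,1]*z,z],-1)
    W=(P-c["t"])@c["R"]; W[z==0]=np.nan; return W
def save(c,n): cv2.imwrite(f"pics/{n}.png",cv2.cvtColor(c["img"],cv2.COLOR_RGB2BGR))
E
python3 - <<'E'
from h import *
np.set_printoptions(precision=4,suppress=True)
ims=[]
for n in("top","scene"):
    c=bot.camera(n); save(c,n+"0"); W=cloud(c); np.savez(n+"0.npz",W=W,img=c["img"])
    print(n,"cam at",-c["R"].T@c["t"])
    for q in["hearth","brick_low","bat_low","brick_beaded","brick_capping","bat_loose","rack","brush","tape_roll"]:
        print(q,[(d["point"],round(d["confidence"],2)) for d in bot.spot_point(n,q)[:3]])
print(bot.sense())
E
```

```text
top cam at [ 0.3822 -0.0043  1.3864]
hearth [([0.5137, -0.2366, 0.0015], 0.97), ([0.449, 0.2798, 0.0419], 0.49)]
brick_low [([0.5291, -0.1872, 0.0126], 0.74)]
bat_low [([0.5425, -0.2698, 0.0133], 0.81)]
brick_beaded [([0.4512, 0.2786, 0.0392], 0.93)]
brick_capping []
bat_loose [([0.5935, 0.082, 0.0002], 0.82), ([0.4419, 0.0456, 0.0028], 0.75)]
rack [([0.5116, 0.2876, 0.0013], 0.93)]
brush [([0.3283, -0.2093, 0.0013], 0.73), ([0.7478, 0.2026, 0.0006], 0.36)]
tape_roll [([0.7482, 0.2028, 0.0046], 0.76)]
scene cam at [ 0.0271 -0.4898  0.5703]
hearth []
brick_low [([0.5244, -0.1905, 0.0129], 0.69)]
bat_low [([0.5424, -0.2737, 0.0143], 0.88)]
brick_beaded [([0.4474, 0.2797, 0.0433], 0.75)]
brick_capping [([0.5368, 0.2827, 0.0455], 0.68), ([0.4466, 0.2834, 0.0454], 0.37)]
bat_loose [([0.5917, 0.0728, -0.001], 0.77), ([0.4371, 0.0509, -0.0012], 0.61)]
rack [([0.5085, 0.2855, -0.002], 0.95)]
brush [([0.3275, -0.2118, -0.0014], 0.64)]
tape_roll [([0.747, 0.2073, -0.0032], 0.73)]
{'time_s': 1.0, 'joint_positions': array([ 1.0764,  0.2999,  1.5211, -0.    ,  1.3207, -0.0666]), 'joint_velocities': array([ 0.0005, -0.0005,  0.0004, -0.0008, -0.0007, -0.0005]), 'joint_torque': array([ -0.0019, -54.3358, -36.1983,  -0.0002,   0.0006,   0.0001]), 'ee_pos': array([0.2282, 0.5004, 0.2313]), 'tool_rot': array([ 3.0973,  1.5707, -2.0429]), 'ft_force': array([-0.2719, -0.0373,  0.6332]), 'torque': array([-0.0068,  0.0376,  0.0159]), 'gripper_width': 0.08514285845354654}
```

View pics/top0.png

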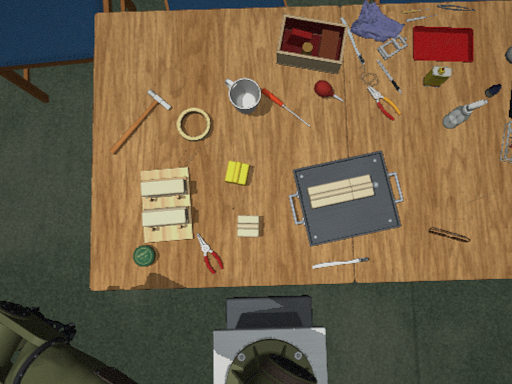

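View pics/scene0.png

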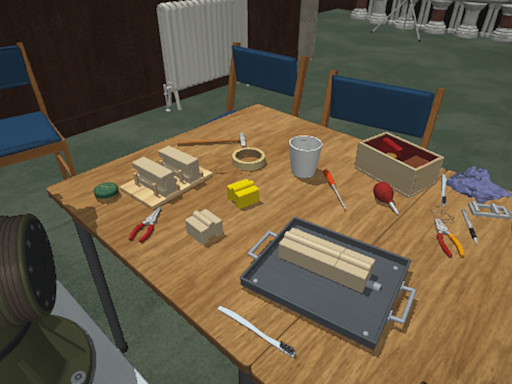

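Top: rack at (166,204) with two bricks, the loose bat at (248,226), the yellow look-alike at (237,173), the hearth with the wall at (340,191). Zooming in on the rack to tell the two bricks apart.

```bash
python3 - <<'E'
import numpy as np, cv2
np.set_printoptions(precision=4,suppress=True)
t=cv2.imread("pics/top0.png"); s=cv2.imread("pics/scene0.png")
a=cv2.resize(t[160:245,130:200],(400,486),interpolation=cv2.INTER_CUBIC)
b=cv2.resize(s[135:210,115:220],(400,286),interpolation=cv2.INTER_CUBIC)
e=cv2.resize(s[225:295,270:385],(400,243),interpolation=cv2.INTER_CUBIC)
m=np.zeros((530,800,3),np.uint8); m[:486,:400]=a; m[:286,400:]=b; m[286:529,400:]=e
cv2.imwrite("pics/crop1.png",m)
W=np.load("top0.npz")["W"]
# rack height profile along image rows at col ~165
for c in(158,166,174): print(c,[(r,round(W[r,c,0],3),round(W[r,c,2]*1e3)) for r in range(172,238,1)if W[r,c,2]>.02])
print("wall", [(r,round(W[r,325,0],3),round(W[r,325,2]*1e3)) for r in range(178,210)])
E
```

```text
158 [(179, np.float64(0.58), 29), (180, np.float64(0.577), 29), (181, np.float64(0.569), 68), (182, np.float64(0.566), 71), (183, np.float64(0.563), 69), (184, np.float64(0.56), 71), (185, np.float64(0.557), 74), (186, np.float64(0.554), 72), (187, np.float64(0.552), 69), (188, np.float64(0.549), 69), (189, np.float64(0.546), 71), (190, np.float64(0.543), 76), (191, np.float64(0.54), 71), (192, np.float64(0.538), 70), (193, np.float64(0.535), 73), (194, np.float64(0.531), 75), (195, np.float64(0.531), 57), (196, np.float64(0.531), 31), (208, np.float64(0.497), 22), (209, np.float64(0.492), 43), (210, np.float64(0.489), 53), (211, np.float64(0.485), 67), (212, np.float64(0.482), 67), (213, np.float64(0.479), 72), (214, np.float64(0.476), 72), (215, np.float64(0.474), 69), (216, np.float64(0.471), 73), (217, np.float64(0.468), 71), (218, np.float64(0.465), 70), (219, np.float64(0.463), 69), (220, np.float64(0.46), 72), (221, np.float64(0.457), 70), (222, np.float64(0.454), 70), (223, np.float64(0.451), 73), (224, np.float64(0.449), 73), (225, np.float64(0.446), 69), (226, np.float64(0.
[... 2464 characters left out ...]
.543), 52), (187, np.float64(0.541), 48), (188, np.float64(0.537), 51), (189, np.float64(0.534), 52), (190, np.float64(0.531), 54), (191, np.float64(0.529), 51), (192, np.float64(0.525), 59), (193, np.float64(0.522), 58), (194, np.float64(0.519), 62), (195, np.float64(0.517), 60), (196, np.float64(0.514), 61), (197, np.float64(0.511), 60), (198, np.float64(0.509), 51), (199, np.float64(0.506), 48), (200, np.float64(0.503), 57), (201, np.float64(0.501), 50), (202, np.float64(0.498), 49), (203, np.float64(0.494), 55), (204, np.float64(0.492), 52), (205, np.float64(0.489), 49), (206, np.float64(0.489), 19), (207, np.float64(0.486), 15), (208, np.float64(0.484), 14), (209, np.float64(0.481), 9)]
```

View pics/crop1.png

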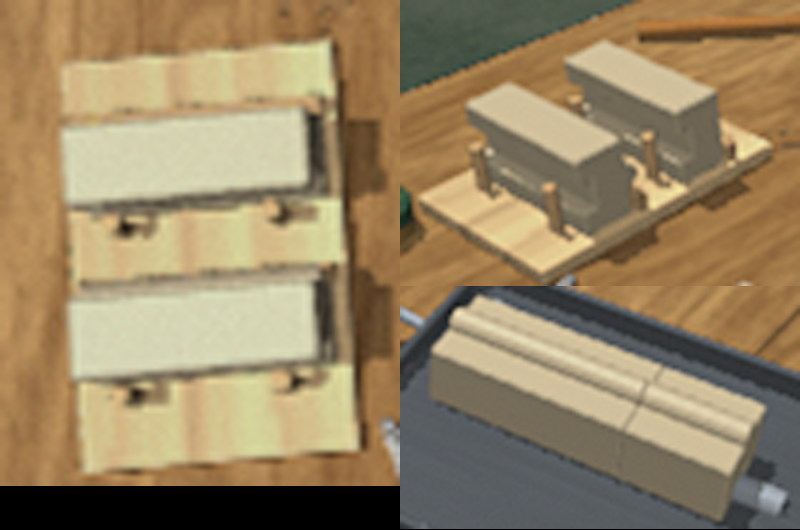

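The near rack brick (top camera px ~(166,218)) shows the bead on its far side at z≈45 and in its end profile. The far one has a flat back, so it is the capping brick. The wall's joint is towards the right (-y), so `bat_low` lies at the -y end. Next I measure poses precisely.

```bash
cat >> h.py <<'E'
def rect(c,box,lo,top,hi=9):
    """centre, yaw of long axis (from +y), extents of the surface above lo in box(x0,x1,y0,y1), rays cut with z=top"""
    W=cloud(c); z=cv2.medianBlur(np.nan_to_num(W[...,2]).astype(np.float32),3)
    C=-c["R"].T@c["t"]; d=np.nan_to_num(W)-C; P=C+d*((top-C[2])/d[...,2])[...,None]
    m=(z>lo)&(z<hi)&(P[...,0]>box[0])&(P[...,0]<box[1])&(P[...,1]>box[2])&(P[...,1]<box[3])
    n,l,s,_=cv2.connectedComponentsWithStats(m.astype(np.uint8)); m=l==1+np.argmax(s[1:,4])
    p=P[m][:,:2]; q=p.mean(0); w,V=np.linalg.eigh(np.cov(p.T)); a=V[:,1]*np.sign(V[1,1])
    e=np.sqrt(12*w)[::-1]
    return q,np.arctan2(-a[0],a[1]),e,m
def tool():
    from scipy.spatial.transform import Rotation as R
    s=bot.sense(); M=R.from_euler("xyz",s["tool_rot"]).as_matrix(); return s,M
def go(x,y,z,jyaw):
    """tool-frame shift in mm and turn in deg to TCP x,y,z with jaw axis at world angle jyaw"""
    s,M=tool(); d=M.T@(np.array([x,y,z])-s["ee_pos"])*1e3
    a=np.arctan2(M[1,2],M[0,2]); t=-(jyaw-a); t=(t+np.pi/2)%np.pi-np.pi/2
    print("pos",s["ee_pos"].round(4),"jaw ang",round(np.degrees(a),1),"q6",round(s["joint_positions"][5],2),"shift",d.round(1),"turn",round(np.degrees(t),1)); print(M.round(3))
E
python3 - <<'E'
from h import *
np.set_printoptions(precision=4,suppress=True)
c=bot.camera("top")
for n,b,lo,top,hi in [("near",(.40,.505,.15,.40),.06,.072,9),("far",(.515,.62,.15,.40),.06,.072,9),("wall",(.42,.62,-.4,-.1),.043,.053,9),("bead",(.42,.62,-.4,-.1),.0575,.062,9),("bat",(.38,.50,-.03,.12),.02,.040,9)]:
    q,y,e,m=rect(c,b,lo,top,hi); print(n,q,"yaw",round(y,4),"ext",e,m.sum())
    # min-area rect of contour too
W=cloud(c);m=rect(c,(.38,.50,-.03,.12),.02,.04)[3];p=(W[m][:,:2]*1e3).astype(np.float32);print(cv2.minAreaRect(p))
m=m&(W[...,2]>.0445);p=W[m][:,:2];w,V=np.linalg.eigh(np.cov(p.T));print("bat bead dir",V[:,1],p.mean(0),np.sqrt(12*w))
# hearth: what is above table around
for q in["brick_beaded","bat_loose","brick_low","bat_low"]: print(q,[(np.round(d["point"],4)) for d in bot.spot_point("top",q)[:2]],[np.round(d["point"],4) for d in bot.search_frame("top",q)[:2]])
go(.467,.282,.15,0)
E
```

```text
near [0.4662 0.2792] yaw 0.0518 ext [0.1207 0.0404] 634
far [0.5507 0.283 ] yaw 0.0602 ext [0.1209 0.0407] 632
wall [ 0.5268 -0.2155] yaw 0.185 ext [0.1803 0.06  ] 1353
bead [ 0.5273 -0.2181] yaw 0.1851 ext [0.1751 0.0123] 259
bat [0.4373 0.0486] yaw -0.6959 ext [0.0592 0.0585] 436
((437.3664855957031, 48.53504180908203), (56.88768768310547, 56.69853973388672), 88.337890625)
bat bead dir [0.1119 0.9937] [0.4388 0.0489] [0.0221 0.058 ]
brick_beaded [] [array([0.4721, 0.2739, 0.0688]), array([ 0.4923, -0.2441,  0.0145])]
bat_loose [array([0.4422, 0.0465, 0.0024]), array([ 0.5969,  0.0816, -0.003 ])] [array([0.4405, 0.043 , 0.0415]), array([0.5886, 0.0792, 0.0384])]
brick_low [array([ 0.5276, -0.1892,  0.0133])] [array([ 0.5274, -0.1858,  0.0516])]
bat_low [array([ 0.5413, -0.2695,  0.013 ])] [array([ 0.5392, -0.2705,  0.0531]), array([ 0.492 , -0.2445,  0.0127])]
pos [0.2282 0.5004 0.2313] jaw ang 65.5 q6 -0.07 shift [  81.3 -307.9  -99.7] turn 65.5
[[-0.    -0.91   0.415]
 [-0.     0.415  0.91 ]
 [-1.     0.    -0.   ]]
```

Request:
{"method": "arm_command", "body": {
  "rows": [
    {"turn": 6.9, "jaw": 0.75},
    {"turn": 6.9, "jaw": 0.75},
    {"turn": 6.9, "jaw": 0.75},
    {"turn": 6.9, "jaw": 0.75},
    {"turn": 6.9, "jaw": 0.75},
    {"turn": 6.9, "jaw": 0.75},
    {"turn": 6.9, "jaw": 0.75},
    {"turn": 6.9, "jaw": 0.75},
    {"turn": 6.9, "jaw": 0.75},
    {"xyz": [0, 0, 0], "turn": 0, "jaw": 0.75}
  ],
  "grip_force": 60
}}

```text
schema error: expected keys xyz, turn, jaw
```

```bash
python3 -c "
from h import *
go(.4662,.2792,.12,.055)"
```

```text
pos [0.2282 0.5004 0.2313] jaw ang 65.5 q6 -0.07 shift [ 111.3 -308.4 -102.5] turn 62.3
[[-0.    -0.91   0.415]
 [-0.     0.415  0.91 ]
 [-1.     0.    -0.   ]]
```

Request:
{"method": "arm_command", "body": {
  "rows": [
    {"xyz": [0, 0, 0], "turn": 6.9, "jaw": 0.75},
    {"xyz": [0, 0, 0], "turn": 6.9, "jaw": 0.75},
    {"xyz": [0, 0, 0], "turn": 6.9, "jaw": 0.75},
    {"xyz": [0, 0, 0], "turn": 6.9, "jaw": 0.75},
    {"xyz": [0, 0, 0], "turn": 6.9, "jaw": 0.75},
    {"xyz": [0, 0, 0], "turn": 6.9, "jaw": 0.75},
    {"xyz": [0, 0, 0], "turn": 6.9, "jaw": 0.75},
    {"xyz": [0, 0, 0], "turn": 6.9, "jaw": 0.75},
    {"xyz": [0, 0, 0], "turn": 6.9, "jaw": 0.75},
    {"xyz": [0, 0, 0], "turn": 0, "jaw": 0.75}
  ],
  "grip_force": 60
}}

```text
time_s: 2.28
ee_pos: [0.2281, 0.5004, 0.2313]
tool_rot: [-3.009, 1.571, -2.992]
ft_force: [-0.3, -0.2, -0.2]
gripper_width: 0.0641
```

```bash
python3 -c "
from h import *
go(.4662,.2792,.12,.055);print(bot.sense()['gripper_width'])"
```

```text
pos [0.2281 0.5004 0.2313] jaw ang 1.0 q6 1.06 shift [ 111.3 -225.3  234.2] turn -2.2
[[-0.    -0.017  1.   ]
 [-0.     1.     0.017]
 [-1.    -0.    -0.   ]]
0.06406808317850908
```

Request:
{"method": "arm_command", "body": {
  "rows": [
    {"xyz": [0, -24, 25], "turn": -2.2, "jaw": 0.75},
    {"xyz": [0, -24, 25], "turn": 0, "jaw": 0.75},
    {"xyz": [0, -24, 25], "turn": 0, "jaw": 0.75},
    {"xyz": [0, -24, 25], "turn": 0, "jaw": 0.75},
    {"xyz": [5, -24, 25], "turn": 0, "jaw": 0.75},
    {"xyz": [10, -24, 25], "turn": 0, "jaw": 0.75},
    {"xyz": [10, -24, 25], "turn": 0, "jaw": 0.75},
    {"xyz": [20, -24, 25], "turn": 0, "jaw": 0.75},
    {"xyz": [20, -10, 12], "turn": 0, "jaw": 0.75},
    {"xyz": [0, 0, 0], "turn": 0, "jaw": 0.75}
  ]
}}

```text
time_s: 3.12
ee_pos: [0.4628, 0.3059, 0.1653]
tool_rot: [0.635, 1.566, 0.742]
ft_force: [-0.9, 0.3, -0.3]
gripper_width: 0.0642
```

```bash
python3 -c "
from h import *
go(.4662,.2792,.12,.055)"
```

```text
pos [0.4628 0.3059 0.1653] jaw ang 6.2 q6 0.41 shift [ 45.2 -27.1   0.4] turn 3.0
[[ 0.004 -0.107  0.994]
 [ 0.003  0.994  0.107]
 [-1.     0.003  0.004]]
```

Request:
{"method": "arm_command", "body": {
  "rows": [
    {"xyz": [12, -13, 0], "turn": 3.0, "jaw": 0.75},
    {"xyz": [30, -13, 0], "turn": 0, "jaw": 0.75},
    {"xyz": [0, 0, 0], "turn": 0, "jaw": 0.75},
    {"xyz": [0, 0, 0], "turn": 0, "jaw": 0.75}
  ]
}}

```text
time_s: 3.45
ee_pos: [0.4656, 0.2802, 0.124]
tool_rot: [0.681, 1.564, 0.746]
ft_force: [0.3, 0.9, 0.4]
gripper_width: 0.0642
```

```bash
python3 -c "
from h import *
go(.4662,.2792,.053,.055)"
```

```text
pos [0.4656 0.2802 0.124 ] jaw ang 3.7 q6 0.41 shift [71.  -1.3  0.2] turn 0.6
[[ 0.005 -0.065  0.998]
 [ 0.004  0.998  0.065]
 [-1.     0.004  0.005]]
```

Request:
{"method": "arm_command", "body": {
  "rows": [
    {"xyz": [20, -1, 0], "turn": 0.6, "jaw": 0.75},
    {"xyz": [20, 0, 0], "turn": 0, "jaw": 0.75},
    {"xyz": [20, 0, 0], "turn": 0, "jaw": 0.75},
    {"xyz": [10, 0, 0], "turn": 0, "jaw": 0.75},
    {"xyz": [0, 0, 0], "turn": 0, "jaw": 0.75},
    {"xyz": [0, 0, 0], "turn": 0, "jaw": 0.75}
  ]
}}

```text
time_s: 3.95
ee_pos: [0.4682, 0.2869, 0.0621]
tool_rot: [0.542, 1.552, 0.611]
ft_force: [0.4, -0.0, 0.1]
gripper_width: 0.0639
```

```bash
python3 -c "
from h import *
go(.4662,.2792,.052,.055);print(bot.sense()['ft_force'])"
```

```text
pos [0.4682 0.2869 0.0621] jaw ang 3.9 q6 0.41 shift [10.  -7.6 -2.6] turn 0.8
[[ 0.015 -0.068  0.998]
 [ 0.011  0.998  0.068]
 [-1.     0.01   0.016]]
[ 0.36818987 -0.0043127   0.0805423 ]
```

Request:
{"method": "arm_command", "body": {
  "rows": [
    {"xyz": [4, -8, -3], "turn": 0.8, "jaw": 0.75},
    {"xyz": [5, 0, 0], "turn": 0, "jaw": 0.75},
    {"xyz": [0, 0, 0], "turn": 0, "jaw": 0.75}
  ]
}}

```text
time_s: 4.2
ee_pos: [0.4667, 0.2795, 0.056]
tool_rot: [0.53, 1.547, 0.585]
ft_force: [-0.3, 0.5, -0.2]
gripper_width: 0.064
```

```bash
python3 -c "
from h import *
go(.4662,.2792,.052,.055);print(bot.sense()['ft_force'])"
```

```text
pos [0.4667 0.2795 0.056 ] jaw ang 3.2 q6 0.41 shift [ 3.9 -0.3 -0.6] turn 0.0
[[ 0.02  -0.055  0.998]
 [ 0.013  0.998  0.055]
 [-1.     0.012  0.02 ]]
[-0.26279217  0.4852533  -0.22139297]
```

Request:
{"method": "arm_command", "body": {
  "rows": [
    {"xyz": [3, 0, 0], "turn": 0, "jaw": 0.75},
    {"xyz": [0, 0, 0], "turn": 0, "jaw": 0.3},
    {"xyz": [0, 0, 0], "turn": 0, "jaw": 0.3},
    {"xyz": [0, 0, 0], "turn": 0, "jaw": 0.3},
    {"xyz": [0, 0, 0], "turn": 0, "jaw": 0.3},
    {"xyz": [0, 0, 0], "turn": 0, "jaw": 0.3}
  ],
  "grip_force": 70
}}

```text
time_s: 4.7
ee_pos: [0.4677, 0.2797, 0.0543]
tool_rot: [0.516, 1.545, 0.571]
ft_force: [0.4, 0.4, -0.1]
gripper_width: 0.0386
```

Request:
{"method": "arm_command", "body": {
  "rows": [
    {"xyz": [-10, 0, 0], "turn": 0, "jaw": 0.3},
    {"xyz": [-15, 0, 0], "turn": 0, "jaw": 0.3},
    {"xyz": [-25, 0, 0], "turn": 0, "jaw": 0.3},
    {"xyz": [-25, 0, 0], "turn": 0, "jaw": 0.3},
    {"xyz": [-20, 0, 0], "turn": 0, "jaw": 0.3},
    {"xyz": [-10, 0, 0], "turn": 0, "jaw": 0.3},
    {"xyz": [0, 0, 0], "turn": 0, "jaw": 0.3}
  ]
}}

```text
time_s: 5.28
ee_pos: [0.4646, 0.2772, 0.1644]
tool_rot: [0.487, 1.548, 0.542]
ft_force: [0.6, 0.9, -3.3]
gripper_width: 0.0387
```

```bash
python3 -c "
from h import *
c=bot.camera('scene');save(c,'s1')
go(.41,-.045,.17,0);print(bot.sense()['ft_force'])"
```

```text
pos [0.4644 0.2771 0.1634] jaw ang 3.1 q6 0.41 shift [ -11.4 -318.6  -71.9] turn 3.1
[[ 0.019 -0.055  0.998]
 [ 0.012  0.998  0.055]
 [-1.     0.01   0.02 ]]
[ 0.2080364  -0.95471265 -3.23507176]
```

View pics/s1.png

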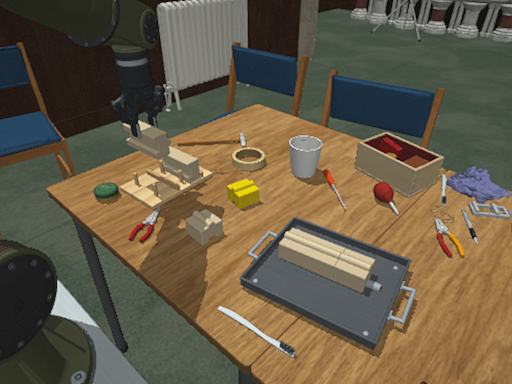

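The beaded brick is lifted clear (px (148,140)), and the capping brick is still standing in the rack. I'll carry it to the free table area in front of the hearth to lay it flat.

Request:
{"method": "arm_command", "body": {
  "rows": [
    {"xyz": [0, -20, -6], "turn": 0, "jaw": 0.3},
    {"xyz": [0, -34, -11], "turn": 0, "jaw": 0.3},
    {"xyz": [0, -34, -11], "turn": 0, "jaw": 0.3},
    {"xyz": [0, -34, -11], "turn": 0, "jaw": 0.3},
    {"xyz": [0, -34, -11], "turn": 0, "jaw": 0.3},
    {"xyz": [0, -34, -11], "turn": 0, "jaw": 0.3},
    {"xyz": [0, -34, -11], "turn": 0, "jaw": 0.3},
    {"xyz": [0, -34, -11], "turn": 0, "jaw": 0.3},
    {"xyz": [0, -20, -8], "turn": 0, "jaw": 0.3},
    {"xyz": [0, 0, 0], "turn": 0, "jaw": 0.3}
  ]
}}

```text
time_s: 6.17
ee_pos: [0.3783, -0.0158, 0.146]
tool_rot: [1.495, 1.561, 1.555]
ft_force: [0.0, -0.2, -3.7]
gripper_width: 0.0386
```

```bash
python3 -c "
from h import *
go(.378,-.05,.11,0);print(bot.sense()['ft_force'],bot.sense()['gripper_width'])"
```

```text
pos [ 0.3783 -0.0158  0.146 ] jaw ang 3.4 q6 -0.21 shift [ 35.6 -34.5  -2.4] turn 3.4
[[ 0.    -0.06   0.998]
 [ 0.01   0.998  0.06 ]
 [-1.     0.01   0.001]]
[ 0.01799246 -0.24039288 -3.70694553] 0.03855095093622145
```

Request:
{"method": "arm_command", "body": {
  "rows": [
    {"xyz": [0, -18, -1], "turn": 3.4, "jaw": 0.3},
    {"xyz": [0, -18, -1], "turn": 0, "jaw": 0.3},
    {"xyz": [20, 0, 0], "turn": 0, "jaw": 0.3},
    {"xyz": [20, 0, 0], "turn": 0, "jaw": 0.3},
    {"xyz": [0, 0, 0], "turn": 0, "jaw": 0.3},
    {"xyz": [0, 0, 0], "turn": 0, "jaw": 0.3}
  ]
}}

```text
time_s: 6.67
ee_pos: [0.3746, -0.0528, 0.0998]
tool_rot: [2.126, 1.557, 2.12]
ft_force: [-0.1, 0.9, -3.8]
gripper_width: 0.0381
```

```bash
python3 -c "
from h import *
go(.378,-.05,.046,0);print(bot.sense()['ft_force'],bot.sense()['gripper_width'])"
```

```text
pos [ 0.3746 -0.0528  0.0998] jaw ang -0.3 q6 -0.24 shift [53.8  2.2  3.8] turn -0.3
[[-0.007  0.006  1.   ]
 [ 0.012  1.    -0.006]
 [-1.     0.012 -0.007]]
[-0.05280649  0.86833242 -3.80115493] 0.03812844131734755
```

Request:
{"method": "arm_command", "body": {
  "rows": [
    {"xyz": [18, 1, 2], "turn": 0, "jaw": 0.3},
    {"xyz": [18, 1, 2], "turn": 0, "jaw": 0.3},
    {"xyz": [10, 0, 0], "turn": 0, "jaw": 0.3},
    {"xyz": [0, 0, 0], "turn": 0, "jaw": 0.3},
    {"xyz": [2, 0, 0], "turn": 0, "jaw": 0.3},
    {"xyz": [0, 0, 0], "turn": 0, "jaw": 0.3}
  ]
}}

```text
time_s: 7.17
ee_pos: [0.3801, -0.0485, 0.0532]
tool_rot: [2.034, 1.558, 2.031]
ft_force: [-0.4, -0.1, -3.3]
gripper_width: 0.0383
```

```bash
python3 -c "
from h import *
go(.378,-.05,.043,0);print(bot.sense()['ft_force'],bot.sense()['gripper_width'])"
```

```text
pos [ 0.3801 -0.0485  0.0532] jaw ang -0.2 q6 -0.24 shift [10.2 -1.7 -2. ] turn -0.2
[[-0.006  0.003  1.   ]
 [ 0.012  1.    -0.003]
 [-1.     0.012 -0.006]]
[-0.40495362 -0.12185063 -3.32710105] 0.03826565152301693
```

Request:
{"method": "arm_command", "body": {
  "rows": [
    {"xyz": [4, -1, -2], "turn": 0, "jaw": 0.3},
    {"xyz": [3, 0, 0], "turn": 0, "jaw": 0.3},
    {"xyz": [2, 0, 0], "turn": 0, "jaw": 0.3},
    {"xyz": [1, 0, 0], "turn": 0, "jaw": 0.3},
    {"xyz": [0, 0, 0], "turn": 0, "jaw": 0.3}
  ]
}}

```text
time_s: 7.58
ee_pos: [0.3791, -0.0496, 0.0447]
tool_rot: [1.734, 1.56, 1.731]
ft_force: [0.5, 0.5, -3.4]
gripper_width: 0.038
```

Request:
{"method": "arm_command", "body": {
  "rows": [
    {"xyz": [1.5, 0, 0], "turn": 0, "jaw": 0.3},
    {"xyz": [1.5, 0, 0], "turn": 0, "jaw": 0.3},
    {"xyz": [0, 0, 0], "turn": 0, "jaw": 0.3}
  ]
}}

```text
time_s: 7.83
ee_pos: [0.3794, -0.0497, 0.0419]
tool_rot: [1.686, 1.56, 1.683]
ft_force: [0.0, 1.4, -1.1]
gripper_width: 0.0382
```

Request:
{"method": "arm_command", "body": {
  "rows": [
    {"xyz": [1, 0, 0], "turn": 0, "jaw": 0.3},
    {"xyz": [0, 0, 0], "turn": 0, "jaw": 0.3},
    {"xyz": [0, 0, 0], "turn": 0, "jaw": 0.7},
    {"xyz": [0, 0, 0], "turn": 0, "jaw": 0.7},
    {"xyz": [0, 0, 0], "turn": 0, "jaw": 0.7},
    {"xyz": [0, 0, 0], "turn": 0, "jaw": 0.7},
    {"xyz": [-20, 0, 0], "turn": 0, "jaw": 0.7},
    {"xyz": [-30, 0, 0], "turn": 0, "jaw": 0.7},
    {"xyz": [-20, 0, 0], "turn": 0, "jaw": 0.7},
    {"xyz": [0, 0, 0], "turn": 0, "jaw": 0.7}
  ]
}}

```text
time_s: 8.67
ee_pos: [0.3797, -0.0504, 0.1141]
tool_rot: [1.794, 1.56, 1.791]
ft_force: [0.4, 0.7, 0.0]
gripper_width: 0.0598
```

```bash
python3 -c "
from h import *
c=bot.camera('scene');save(c,'s2');W=cloud(c)
m=(W[...,2]>.03)&(W[...,2]<.075)&(W[...,0]>.29)&(W[...,0]<.43)&(W[...,1]>-.13)&(W[...,1]<.013);p=W[m];print(m.sum(),np.percentile(p,[2,50,98],axis=0).round(3))
t=m&(W[...,2]>.055);p=W[t];print(np.percentile(p,[2,50,98],axis=0).round(3))
go(.378,-.05,.11,0);print(bot.sense()['ft_force'],bot.sense()['gripper_width'])"
```

```text
1263 [[ 0.359 -0.122  0.031]
 [ 0.375 -0.065  0.061]
 [ 0.408  0.009  0.063]]
[[ 0.359 -0.105  0.056]
 [ 0.376 -0.053  0.061]
 [ 0.398  0.009  0.063]]
pos [ 0.3792 -0.0503  0.1128] jaw ang -0.2 q6 -0.24 shift [ 2.8  0.3 -1.2] turn -0.2
[[-0.003  0.003  1.   ]
 [ 0.011  1.    -0.003]
 [-1.     0.011 -0.004]]
[ 0.30711916 -0.5964918   0.55455603] 0.05976592141798692
```

View pics/s2.png

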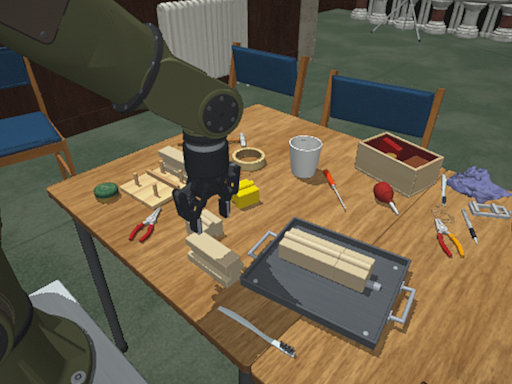

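The brick (px (213,257)) stands on edge, x .359–.399, y −.110–.010, with clearance all round. I'll push it over from the bead side, high up, with the fingers shut.

Request:
{"method": "arm_command", "body": {
  "rows": [
    {"xyz": [0, 0, 30], "turn": 0, "jaw": 0},
    {"xyz": [0, 0, 30], "turn": 0, "jaw": 0},
    {"xyz": [0, 0, 10], "turn": 0, "jaw": 0},
    {"xyz": [0, 0, 0], "turn": 0, "jaw": 0},
    {"xyz": [0, 0, 0], "turn": 0, "jaw": 0}
  ]
}}

```text
time_s: 9.13
ee_pos: [0.45, -0.0501, 0.1084]
tool_rot: [2.097, 1.557, 2.094]
ft_force: [-0.4, -0.1, -0.1]
gripper_width: 0.0005
```

```bash
python3 -c "
from h import *
go(.44,-.05,.049,0);print(bot.sense()['ft_force'],bot.sense()['gripper_width'])"
```

```text
pos [ 0.45   -0.0501  0.1084] jaw ang -0.2 q6 -0.2 shift [59.5 -0.6 -9.6] turn -0.2
[[-0.007  0.003  1.   ]
 [ 0.012  1.    -0.003]
 [-1.     0.012 -0.007]]
[-0.36453365 -0.13113628 -0.09370781] 0.00047556467324990015
```

Request:
{"method": "arm_command", "body": {
  "rows": [
    {"xyz": [20, 0, 0], "turn": 0, "jaw": 0},
    {"xyz": [20, 0, 0], "turn": 0, "jaw": 0},
    {"xyz": [14, 0, 0], "turn": 0, "jaw": 0},
    {"xyz": [0, 0, 0], "turn": 0, "jaw": 0},
    {"xyz": [0, 0, 0], "turn": 0, "jaw": 0}
  ]
}}

```text
time_s: 9.55
ee_pos: [0.445, -0.0492, 0.0507]
tool_rot: [2.277, 1.554, 2.273]
ft_force: [0.5, -0.5, 0.5]
gripper_width: -0.0001
```

Request:
{"method": "arm_command", "body": {
  "rows": [
    {"xyz": [0, 0, -10], "turn": 0, "jaw": 0},
    {"xyz": [0, 0, -10], "turn": 0, "jaw": 0},
    {"xyz": [0, 0, -6], "turn": 0, "jaw": 0},
    {"xyz": [0, 0, -6], "turn": 0, "jaw": 0},
    {"xyz": [0, 0, 0], "turn": 0, "jaw": 0}
  ]
}}

```text
time_s: 9.97
ee_pos: [0.4111, -0.0493, 0.0537]
tool_rot: [2.156, 1.557, 2.152]
ft_force: [-0.2, -0.5, 0.7]
gripper_width: -0.0
```

```bash
python3 -c "
from h import *
go(.365,-.05,.049,0);print(bot.sense()['ft_force'],bot.sense()['gripper_width'])"
```

```text
pos [ 0.4111 -0.0493  0.0537] jaw ang -0.2 q6 -0.22 shift [  5.1  -0.9 -46.1] turn -0.2
[[-0.008  0.004  1.   ]
 [ 0.012  1.    -0.004]
 [-1.     0.012 -0.008]]
[-0.21877414 -0.53969119  0.70305885] -2.9437456563377805e-05
```

Request:
{"method": "arm_command", "body": {
  "rows": [
    {"xyz": [3, 0, -5], "turn": 0, "jaw": 0},
    {"xyz": [0, 0, -5], "turn": 0, "jaw": 0},
    {"xyz": [0, 0, -5], "turn": 0, "jaw": 0}
  ]
}}

```text
time_s: 10.22
ee_pos: [0.4023, -0.0502, 0.0552]
tool_rot: [0.773, 1.557, 0.768]
ft_force: [4.6, 0.6, 4.0]
gripper_width: 0.0001
```

Request:
{"method": "arm_command", "body": {
  "rows": [
    {"xyz": [0, 0, -5], "turn": 0, "jaw": 0},
    {"xyz": [0, 0, -5], "turn": 0, "jaw": 0},
    {"xyz": [0, 0, -5], "turn": 0, "jaw": 0}
  ]
}}

```text
time_s: 10.47
ee_pos: [0.3927, -0.0509, 0.0589]
tool_rot: [0.269, 1.544, 0.264]
ft_force: [8.3, 5.2, 14.6]
gripper_width: -0.0001
```

```bash
python3 -c "
from h import *
c=bot.camera('scene');save(c,'s3')
go(.365,-.05,.049,0)"
```

```text
pos [ 0.3924 -0.0509  0.0591] jaw ang -0.3 q6 -0.24 shift [  9.3   0.7 -27.7] turn -0.3
[[ 0.026  0.005  1.   ]
 [ 0.007  1.    -0.005]
 [-1.     0.007  0.026]]
```

View pics/s3.png

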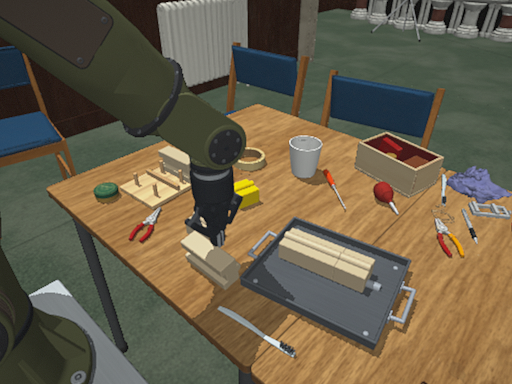

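The brick is tilting about its groove-side edge as wanted (px (208,258)), but the fingertip is starting to ride on the bead (14.6 N upward). I'll raise it a little and keep pushing.

Request:
{"method": "arm_command", "body": {
  "rows": [
    {"xyz": [-5, 0, 0], "turn": 0, "jaw": 0},
    {"xyz": [-3, 0, -5], "turn": 0, "jaw": 0},
    {"xyz": [0, 0, -5], "turn": 0, "jaw": 0}
  ]
}}

```text
time_s: 10.77
ee_pos: [0.3826, -0.051, 0.068]
tool_rot: [0.228, 1.541, 0.223]
ft_force: [1.1, -0.0, -0.9]
gripper_width: 0.0
```

Request:
{"method": "arm_command", "body": {
  "rows": [
    {"xyz": [0, 0, -5], "turn": 0, "jaw": 0},
    {"xyz": [0, 0, -5], "turn": 0, "jaw": 0},
    {"xyz": [0, 0, -5], "turn": 0, "jaw": 0}
  ]
}}

```text
time_s: 11.02
ee_pos: [0.3648, -0.0508, 0.067]
tool_rot: [0.258, 1.544, 0.253]
ft_force: [-0.5, -0.6, 0.5]
gripper_width: 0.0002
```

Request:
{"method": "arm_command", "body": {
  "rows": [
    {"xyz": [0, 0, -5], "turn": 0, "jaw": 0},
    {"xyz": [0, 0, -5], "turn": 0, "jaw": 0},
    {"xyz": [0, 0, 0], "turn": 0, "jaw": 0}
  ]
}}

```text
time_s: 11.27
ee_pos: [0.352, -0.0505, 0.066]
tool_rot: [0.297, 1.545, 0.292]
ft_force: [-0.2, 0.2, -0.4]
gripper_width: -0.0001
```

```bash
python3 -c "
from h import *
c=bot.camera('scene');W=cloud(c)
m=(W[...,2]>.02)&(W[...,0]>.26)&(W[...,0]<.45)&(W[...,1]>-.115)&(W[...,1]<-.07)
p=W[m];print(m.sum(),np.percentile(p,[2,50,98],axis=0).round(3))
go(.365,-.05,.049,0)"
```

```text
6715 [[ 0.262 -0.114  0.026]
 [ 0.314 -0.093  0.328]
 [ 0.39  -0.071  0.424]]
pos [ 0.3525 -0.0506  0.0662] jaw ang -0.3 q6 -0.26 shift [17.5  0.5 12.1] turn -0.3
[[ 0.025  0.005  1.   ]
 [ 0.007  1.    -0.005]
 [-1.     0.007  0.025]]
```

Request:
{"method": "arm_command", "body": {
  "rows": [
    {"xyz": [-25, 0, 0], "turn": 0, "jaw": 1},
    {"xyz": [-25, 0, 20], "turn": 0, "jaw": 1},
    {"xyz": [-15, 0, 30], "turn": 0, "jaw": 1},
    {"xyz": [0, 0, 30], "turn": 0, "jaw": 1},
    {"xyz": [0, 0, 0], "turn": 0, "jaw": 1},
    {"xyz": [0, 0, 0], "turn": 0, "jaw": 1}
  ]
}}

```text
time_s: 11.82
ee_pos: [0.4338, -0.0513, 0.1358]
tool_rot: [0.322, 1.546, 0.316]
ft_force: [-0.2, -0.3, -0.5]
gripper_width: 0.072
```

```bash
python3 -c "
from h import *
c=bot.camera('scene');save(c,'s4')
for th in (.03,.044):
  q,y,e,m=rect(c,(.26,.42,-.14,.014),th,.040 if th<.04 else .049,.07); print(q,y,e,m.sum())
W=cloud(c);print(np.percentile(W[m],[2,50,98],axis=0).round(3))
c=bot.camera('top');save(c,'t4')
for th in (.02,.0445):
  q,y,e,m=rect(c,(.26,.42,-.14,.014),th,.040 if th<.04 else .049,.07); print(q,y,e,m.sum())
print(bot.sense()['ee_pos'])
"
```

```text
[ 0.38261179 -0.05026788] -0.032743437073490506 [0.123916   0.05015729] 1098
[ 0.37698504 -0.04973802] -0.024126302734593656 [0.1215738  0.04982827] 1081
[[ 0.355 -0.106  0.045]
 [ 0.369 -0.06   0.061]
 [ 0.393  0.001  0.063]]
[ 0.39118663 -0.02429954] -0.2402848411704115 [0.03711861 0.01793241] 84
[ 0.37694354 -0.09242476] -0.24759947754749193 [0.03552262 0.01725006] 80
[ 0.43288244 -0.0513407   0.13549348]
```

View pics/s4.png

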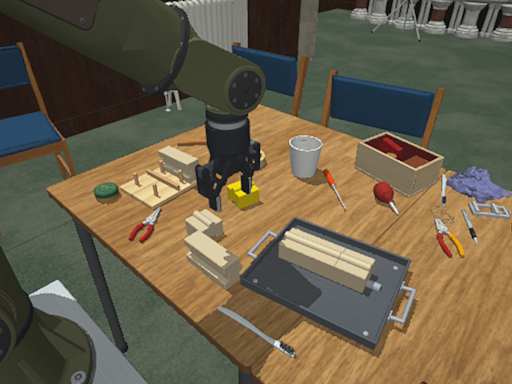

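The brick has rocked back upright (px (213,258)), because I raised the tip above its 60 mm top. I'll repeat the push with the tip kept between 50 and 62 mm.

Request:
{"method": "arm_command", "body": {
  "rows": [
    {"xyz": [25, 0, 0], "turn": 0, "jaw": 0},
    {"xyz": [25, 0, 0], "turn": 0, "jaw": 0},
    {"xyz": [25, 0, 0], "turn": 0, "jaw": 0},
    {"xyz": [8, 0, 0], "turn": 0, "jaw": 0},
    {"xyz": [0, 0, 0], "turn": 0, "jaw": 0},
    {"xyz": [0, 0, 0], "turn": 0, "jaw": 0}
  ]
}}

```text
time_s: 12.42
ee_pos: [0.4313, -0.0507, 0.0503]
tool_rot: [0.344, 1.547, 0.337]
ft_force: [0.2, -0.0, -0.8]
gripper_width: 0.0124
```

Request:
{"method": "arm_command", "body": {
  "rows": [
    {"xyz": [0, 0, -8], "turn": 0, "jaw": 0},
    {"xyz": [0, 0, -8], "turn": 0, "jaw": 0},
    {"xyz": [0, 0, -8], "turn": 0, "jaw": 0},
    {"xyz": [0, 0, -6], "turn": 0, "jaw": 0},
    {"xyz": [0, 0, -6], "turn": 0, "jaw": 0}
  ]
}}

```text
time_s: 12.83
ee_pos: [0.3988, -0.0514, 0.0565]
tool_rot: [0.123, 1.528, 0.115]
ft_force: [7.8, 3.5, 15.1]
gripper_width: -0.0004
```

Request:
{"method": "arm_command", "body": {
  "rows": [
    {"xyz": [-1, 0, -6], "turn": 0, "jaw": 0},
    {"xyz": [-1, 0, -6], "turn": 0, "jaw": 0},
    {"xyz": [-1, 0, -6], "turn": 0, "jaw": 0}
  ]
}}

```text
time_s: 13.08
ee_pos: [0.3812, -0.0516, 0.0624]
tool_rot: [0.066, 1.518, 0.058]
ft_force: [0.4, 0.2, 1.4]
gripper_width: 0.0002
```

Request:
{"method": "arm_command", "body": {
  "rows": [
    {"xyz": [1, 0, -6], "turn": 0, "jaw": 0},
    {"xyz": [1, 0, -6], "turn": 0, "jaw": 0}
  ]
}}

```text
time_s: 13.25
ee_pos: [0.3677, -0.0516, 0.0602]
tool_rot: [0.057, 1.517, 0.05]
ft_force: [-1.0, 0.1, 0.4]
gripper_width: -0.0001
```

```bash
python3 -c "
from h import *
c=bot.camera('scene');s=c['img'][190:310,150:290];cv2.imwrite('pics/s5.png',cv2.resize(cv2.cvtColor(s,cv2.COLOR_RGB2BGR),None,fx=4,fy=4,interpolation=cv2.INTER_CUBIC))
go(.35,-.05,.062,0)"
```

```text
pos [ 0.3665 -0.0514  0.0597] jaw ang -0.4 q6 -0.26 shift [ -3.1   1.2 -16.3] turn -0.4
[[ 0.052  0.008  0.999]
 [ 0.003  1.    -0.008]
 [-0.999  0.003  0.052]]
```

View pics/s5.png

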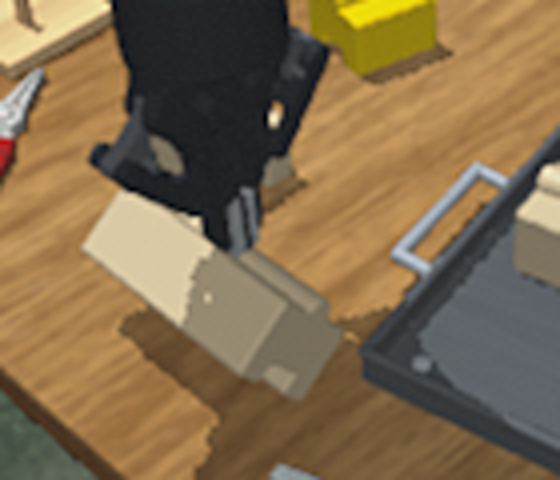

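The brick is tilted about 30°, close to tipping, so I keep pushing.

Request:
{"method": "arm_command", "body": {
  "rows": [
    {"xyz": [0, 0, -6], "turn": 0, "jaw": 0},
    {"xyz": [0, 0, -6], "turn": 0, "jaw": 0},
    {"xyz": [0, 0, -6], "turn": 0, "jaw": 0},
    {"xyz": [0, 0, 0], "turn": 0, "jaw": 0}
  ]
}}

```text
time_s: 13.63
ee_pos: [0.3451, -0.051, 0.0577]
tool_rot: [0.084, 1.522, 0.077]
ft_force: [0.3, -0.3, -0.5]
gripper_width: 0.0002
```

```bash
python3 -c "
from h import *
c=bot.camera('scene')
W=cloud(c);m=(W[...,2]>.02)&(W[...,2]<.1)&(W[...,0]>.25)&(W[...,0]<.42)&(W[...,1]>-.115)&(W[...,1]<-.075)
p=W[m];print(m.sum(),np.percentile(p,[2,50,98],axis=0).round(3))
go(.35,-.05,.062,0)"
```

```text
695 [[ 0.293 -0.106  0.021]
 [ 0.316 -0.098  0.041]
 [ 0.351 -0.076  0.05 ]]
pos [ 0.3457 -0.0511  0.0579] jaw ang -0.5 q6 -0.27 shift [-3.9  1.1  4.4] turn -0.5
[[ 0.049  0.008  0.999]
 [ 0.004  1.    -0.008]
 [-0.999  0.004  0.049]]
```

The brick has fallen flat, groove down (top 40 mm, bead 50 mm, x .293–.351). I'll raise the arm and swing aside so the top camera can measure it.

Request:
{"method": "arm_command", "body": {
  "rows": [
    {"xyz": [-25, 0, 0], "turn": 0, "jaw": 0.9},
    {"xyz": [-30, 0, 0], "turn": 0, "jaw": 0.9},
    {"xyz": [-30, 0, 0], "turn": 0, "jaw": 0.9},
    {"xyz": [-30, 0, 0], "turn": 0, "jaw": 0.9},
    {"xyz": [0, 30, 0], "turn": 0, "jaw": 0.9},
    {"xyz": [0, 30, 0], "turn": 0, "jaw": 0.9},
    {"xyz": [0, 30, 0], "turn": 0, "jaw": 0.9},
    {"xyz": [0, 30, 0], "turn": 0, "jaw": 0.9},
    {"xyz": [0, 30, 0], "turn": 0, "jaw": 0.9},
    {"xyz": [0, 30, 0], "turn": 0, "jaw": 0.9}
  ]
}}

```text
time_s: 14.52
ee_pos: [0.343, 0.1316, 0.1814]
tool_rot: [0.106, 1.517, 0.086]
ft_force: [0.5, -0.6, 0.6]
gripper_width: 0.0768
```

```bash
python3 -c "
from h import *
c=bot.camera('top');save(c,'t5')
for th in (.02,.0445):
  q,y,e,m=rect(c,(.25,.42,-.14,.014),th,.040 if th<.04 else .049,.07); print(q,y,e,m.sum())
print(rect(c,(.42,.62,-.4,-.1),.043,.053)[:3])
q,y,e,m=rect(c,(.38,.50,-.03,.12),.02,.04);print('bat',q,e)
b=cv2.minAreaRect((np.argwhere(m)[:,::-1]).astype(np.float32));print(b)
go(.323,-.05,.15,0)"
```

```text
[ 0.32164509 -0.04905964] -0.02553331821791956 [0.11973544 0.06031511] 936
[ 0.32123545 -0.04997331] -0.014714632421193672 [0.12108437 0.01367253] 202
(array([ 0.52679099, -0.21559581]), np.float64(0.183623278194053), array([0.18005861, 0.05992134]))
bat [0.43725481 0.04858018] [0.05926991 0.05863544]
((248.0, 226.0), (20.0, 20.0), 90.0)
pos [0.343  0.1353 0.1816] jaw ang -1.0 q6 0.3 shift [  29.4 -185.9  -18.4] turn -1.0
[[ 0.053  0.018  0.998]
 [ 0.006  1.    -0.018]
 [-0.999  0.007  0.053]]
```

Request:
{"method": "arm_command", "body": {
  "rows": [
    {"xyz": [0, -30, -3], "turn": 0, "jaw": 1},
    {"xyz": [0, -30, -3], "turn": 0, "jaw": 1},
    {"xyz": [0, -30, -3], "turn": 0, "jaw": 1},
    {"xyz": [0, -30, -3], "turn": 0, "jaw": 1},
    {"xyz": [0, -30, -3], "turn": 0, "jaw": 1},
    {"xyz": [10, -25, -3], "turn": 0, "jaw": 1},
    {"xyz": [20, -8, 0], "turn": 0, "jaw": 1},
    {"xyz": [0, 0, 0], "turn": 0, "jaw": 1}
  ]
}}

```text
time_s: 15.23
ee_pos: [0.3248, -0.0505, 0.1496]
tool_rot: [0.106, 1.513, 0.102]
ft_force: [-0.2, 0.0, 0.8]
gripper_width: 0.0855
```

```bash
python3 -c "
from h import *
go(.3226,-.049,.09,-.022)"
```

```text
pos [ 0.3248 -0.0505  0.1496] jaw ang -0.2 q6 -0.29 shift [59.4  1.1 -5.6] turn 1.0
[[ 0.057  0.004  0.998]
 [ 0.006  1.    -0.004]
 [-0.998  0.006  0.057]]
```

Request:
{"method": "arm_command", "body": {
  "rows": [
    {"xyz": [25, 1, -3], "turn": 1.0, "jaw": 1},
    {"xyz": [25, 0, -3], "turn": 0, "jaw": 1},
    {"xyz": [25, 0, 0], "turn": 0, "jaw": 1},
    {"xyz": [25, 0, 0], "turn": 0, "jaw": 1},
    {"xyz": [0, 0, 0], "turn": 0, "jaw": 1},
    {"xyz": [0, 0, 0], "turn": 0, "jaw": 1}
  ]
}}

```text
time_s: 15.73
ee_pos: [0.3275, -0.0477, 0.0502]
tool_rot: [0.112, 1.51, 0.089]
ft_force: [-0.9, 0.7, 0.3]
gripper_width: 0.0854
```

```bash
python3 -c "
from h import *
go(.3226,-.049,.012,-.022);print(bot.sense()['ft_force'])"
```

```text
pos [ 0.3275 -0.0477  0.0502] jaw ang -1.4 q6 -0.27 shift [37.8 -1.6 -7.2] turn -0.1
[[ 0.06   0.023  0.998]
 [ 0.005  1.    -0.024]
 [-0.998  0.007  0.06 ]]
[-0.88617233  0.74292562  0.25501955]
```

Request:
{"method": "arm_command", "body": {
  "rows": [
    {"xyz": [0, -1, -7], "turn": 0, "jaw": 1},
    {"xyz": [15, 0, -1], "turn": 0, "jaw": 1},
    {"xyz": [15, 0, -1], "turn": 0, "jaw": 1},
    {"xyz": [8, 0, 0], "turn": 0, "jaw": 1},
    {"xyz": [0, 0, 0], "turn": 0, "jaw": 1}
  ]
}}

```text
time_s: 16.15
ee_pos: [0.3236, -0.0484, 0.0179]
tool_rot: [0.062, 1.5, 0.042]
ft_force: [-0.6, -0.6, 0.4]
gripper_width: 0.0851
```

```bash
python3 -c "
from h import *
go(.3226,-.049,.010,-.022);print(bot.sense()['ft_force'])"
```

```text
pos [ 0.3236 -0.0484  0.0179] jaw ang -1.2 q6 -0.29 shift [ 7.8 -0.7 -1.5] turn 0.1
[[ 0.071  0.021  0.997]
 [ 0.003  1.    -0.021]
 [-0.998  0.004  0.07 ]]
[-0.5740857  -0.61897714  0.38922849]
```

Request:
{"method": "arm_command", "body": {
  "rows": [
    {"xyz": [7, 0, -1], "turn": 0, "jaw": 1},
    {"xyz": [0, 0, 0], "turn": 0, "jaw": 0.5},
    {"xyz": [0, 0, 0], "turn": 0, "jaw": 0.5},
    {"xyz": [0, 0, 0], "turn": 0, "jaw": 0.5},
    {"xyz": [0, 0, 0], "turn": 0, "jaw": 0.5},
    {"xyz": [0, 0, 0], "turn": 0, "jaw": 0.5}
  ],
  "grip_force": 60
}}

```text
time_s: 16.65
ee_pos: [0.3246, -0.0486, 0.0152]
tool_rot: [0.041, 1.495, 0.021]
ft_force: [0.2, -0.1, -3.7]
gripper_width: 0.0593
```

Request:
{"method": "arm_command", "body": {
  "rows": [
    {"xyz": [2, 0, 0], "turn": 0, "jaw": 0.5},
    {"xyz": [2, 0, 0], "turn": 0, "jaw": 0.5},
    {"xyz": [2, 0, 0], "turn": 0, "jaw": 0.5},
    {"xyz": [2, 0, 0], "turn": 0, "jaw": 0.5}
  ]
}}

```text
time_s: 16.98
ee_pos: [0.3254, -0.0488, 0.0127]
tool_rot: [0.045, 1.497, 0.027]
ft_force: [-40.1, 6.6, 117.4]
gripper_width: 0.0595
```

```bash
python3 -c "
from h import *
go(.3226,-.049,.012,-.022);print(bot.sense()['ft_force'],bot.sense()['torque'])"
```

```text
pos [ 0.3254 -0.0488  0.0127] jaw ang -1.1 q6 -0.29 shift [ 0.5 -0.2 -2.9] turn 0.2
[[ 0.074  0.018  0.997]
 [ 0.002  1.    -0.018]
 [-0.997  0.003  0.074]]
[-40.08791865   6.58026629 117.3835317 ] [ 1.13006396  7.0075401  -0.13006575]
```

Pressing down showed very stiff contact: 117 N, close to the 120 N limit. I'll relieve it at once and lift.

Request:
{"method": "arm_command", "body": {
  "rows": [
    {"xyz": [-3, 0, 0], "turn": 0, "jaw": 0.5},
    {"xyz": [-5, 0, 0], "turn": 0, "jaw": 0.5},
    {"xyz": [-20, 0, 0], "turn": 0, "jaw": 0.5},
    {"xyz": [-40, 0, 0], "turn": 0, "jaw": 0.5},
    {"xyz": [-40, 0, 0], "turn": 0, "jaw": 0.5},
    {"xyz": [-20, 0, 0], "turn": 0, "jaw": 0.5},
    {"xyz": [0, 0, 0], "turn": 0, "jaw": 0.5}
  ]
}}

```text
time_s: 17.57
ee_pos: [0.3136, -0.0486, 0.1461]
tool_rot: [0.062, 1.502, 0.043]
ft_force: [0.0, -0.1, -4.5]
gripper_width: 0.0595
```

```bash
python3 -c "
from h import *
go(.47,-.10,.16,.1845);print(bot.sense()['ft_force'],bot.sense()['gripper_width'],bot.sense()['joint_positions'].round(3))"
```

```text
pos [ 0.3136 -0.0486  0.1461] jaw ang -1.1 q6 -0.28 shift [ -3.3 -48.4 157.9] turn -11.6
[[ 0.069  0.018  0.997]
 [ 0.003  1.    -0.019]
 [-0.998  0.004  0.069]]
[ 0.04436376 -0.06622082 -4.5406903 ] 0.05952643536986755 [-0.287 -0.18   2.245  0.026  1.011 -0.282]
```

Request:
{"method": "arm_command", "body": {
  "rows": [
    {"xyz": [0, 0, 0], "turn": -5.8, "jaw": 0.5},
    {"xyz": [0, 0, 0], "turn": -5.8, "jaw": 0.5},
    {"xyz": [0, -10, 20], "turn": 0, "jaw": 0.5},
    {"xyz": [0, -15, 35], "turn": 0, "jaw": 0.5},
    {"xyz": [0, -15, 35], "turn": 0, "jaw": 0.5},
    {"xyz": [0, -15, 35], "turn": 0, "jaw": 0.5},
    {"xyz": [0, -15, 35], "turn": 0, "jaw": 0.5},
    {"xyz": [0, 0, 0], "turn": 0, "jaw": 0.5},
    {"xyz": [0, 0, 0], "turn": 0, "jaw": 0.5}
  ]
}}

```text
time_s: 18.32
ee_pos: [0.4883, -0.0873, 0.1458]
tool_rot: [-0.109, 1.51, 0.085]
ft_force: [-1.2, 0.9, -3.7]
gripper_width: 0.059
```

```bash
python3 -c "
from h import *
go(.5323,-.245,.16,.1845);print(bot.sense()['ft_force'],bot.sense()['gripper_width'],bot.sense()['joint_positions'].round(3))"
```

```text
pos [ 0.4883 -0.0873  0.1458] jaw ang 11.1 q6 -0.47 shift [ -12.3 -163.3   13.6] turn 0.6
[[ 0.061 -0.192  0.979]
 [ 0.005  0.981  0.193]
 [-0.998 -0.007  0.061]]
[-1.16011272  0.89765598 -3.67753467] 0.05900489201096688 [-0.261  0.243  1.807  0.024  1.034 -0.467]
```

Request:
{"method": "arm_command", "body": {
  "rows": [
    {"xyz": [-10, -20, 2], "turn": 0.6, "jaw": 0.5},
    {"xyz": [-10, -32, 2], "turn": 0, "jaw": 0.5},
    {"xyz": [0, -32, 2], "turn": 0, "jaw": 0.5},
    {"xyz": [0, -32, 2], "turn": 0, "jaw": 0.5},
    {"xyz": [0, -32, 2], "turn": 0, "jaw": 0.5},
    {"xyz": [0, -10, 0], "turn": 0, "jaw": 0.5},
    {"xyz": [0, 0, 0], "turn": 0, "jaw": 0.5},
    {"xyz": [0, 0, 0], "turn": 0, "jaw": 0.5}
  ]
}}

```text
time_s: 18.98
ee_pos: [0.521, -0.2442, 0.1562]
tool_rot: [0.053, 1.522, 0.238]
ft_force: [0.6, 0.3, -4.5]
gripper_width: 0.0594
```

```bash
python3 -c "
from h import *
go(.5323,-.245,.12,.1845);print(bot.sense()['ft_force'])
c=bot.camera('top');save(c,'t6');W=cloud(c)
s=bot.sense();P=s['ee_pos']
i=c['img'][120:260,260:420];cv2.imwrite('pics/t6c.png',cv2.resize(cv2.cvtColor(i,cv2.COLOR_RGB2BGR),None,fx=4,fy=4))
for lo,hi in((.1,.25),):
  m=(W[...,2]>P[2]+.005)&(W[...,2]<P[2]+.06)&(np.hypot(W[...,0]-P[0],W[...,1]-P[1])<.1)
  print(m.sum(),np.percentile(W[m],[1,50,99],axis=0).round(3))
"
```

```text
pos [ 0.521  -0.2442  0.1562] jaw ang 10.6 q6 -0.72 shift [36.7 -2.9  9.2] turn 0.0
[[ 0.047 -0.184  0.982]
 [ 0.011  0.983  0.184]
 [-0.999  0.003  0.048]]
[ 0.56915176  0.25474197 -4.47101776]
233 [[ 0.48  -0.22   0.163]
 [ 0.52  -0.195  0.183]
 [ 0.542 -0.181  0.198]]
```

View pics/t6c.png

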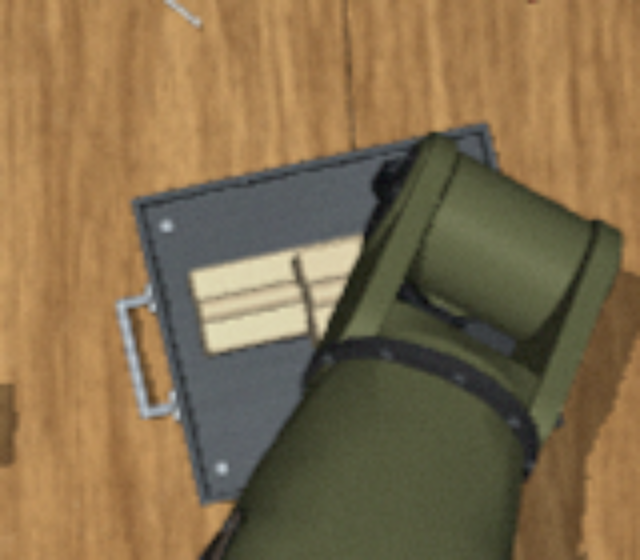

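Only the +y end of the held brick shows in the crop (px ~(330,270)). I'll use it to measure where the brick sits relative to the tool.

```bash
python3 - <<'E'
from h import *
np.set_printoptions(precision=1,suppress=True)
c=bot.camera("top"); W=cloud(c); s,M=tool(); P=s["ee_pos"]
C=-c["R"].T@c["t"]; d=np.nan_to_num(W)-C; n=M[:,0]; o=P-.027*n   # shoulder plane
Q=C+d*(((o-C)@n)/(d@n))[...,None]; T=(Q-P)@M*1e3     # tool coords on the shoulder plane
z=cv2.medianBlur(np.nan_to_num(W[...,2]).astype(np.float32),3)
m=(z>P[2]+.012)&(z<P[2]+.055)&(abs(T[...,2])<45)&(T[...,1]>20)&(T[...,1]<80)
for a in range(30,66,3):
    k=m&(abs(T[...,1]-a)<1.5); 
    if k.sum(): print(a,k.sum(),T[k][:,2].min(),T[k][:,2].max())
print("ymax by z",[ (b,T[m&(abs(T[...,2]-b)<2)][:,1].max().round(1), (m&(abs(T[...,2]-b)<2)).sum()) for b in range(-28,30,4) if (m&(abs(T[...,2]-b)<2)).any()])
# area near end: width by area, end by area
k=m&(T[...,1]>40); px=abs(np.median(np.diff(T[190,:,1]))); print("px",px,"cent z",T[k][:,2].mean())
E
```

```text
30 9 8.849295585866193 26.814801538951656
33 10 6.363929948333439 24.86624540129585
36 12 1.9384590884716655 25.40929416492001
39 14 -2.4837093251402 26.495334805543344
42 17 -9.381922516011654 24.547324346885148
45 18 -11.318153589016353 25.09024401828826
48 19 -13.795788315614725 25.633144736360443
51 22 -18.20636459624829 26.176026502094416
54 24 -22.613655033908948 26.71888931648277
57 23 -27.017663299118386 24.771352061319675
60 27 -31.418393056933358 25.314123757619207
63 10 -33.88833455398935 23.36727589915746
ymax by z [(-28, np.float64(60.8), np.int64(3)), (-24, np.float64(59.7), np.int64(4)), (-20, np.float64(61.6), np.int64(7)), (-16, np.float64(60.5), np.int64(8)), (-12, np.float64(62.4), np.int64(12)), (-8, np.float64(61.2), np.int64(13)), (-4, np.float64(62.6), np.int64(14)), (0, np.float64(62.0), np.int64(17)), (4, np.float64(61.4), np.int64(17)), (8, np.float64(60.3), np.int64(21)), (12, np.float64(62.2), np.int64(22)), (16, np.float64(61.0), np.int64(24)), (20, np.float64(62.4), np.int64(24)), (24, np.float64(61.8), np.int64(26)), (28, np.float64(53.2), np.int64(5))]
px 2.4816351612305994 cent z 2.59262693162673
```

```bash
python3 -c "
from h import *
go(.5344,-.2446,.09,.1845)"
```

```text
pos [ 0.5212 -0.2434  0.1566] jaw ang 10.7 q6 -0.72 shift [67.2 -3.8  9.5] turn 0.1
[[ 0.047 -0.185  0.982]
 [ 0.011  0.983  0.185]
 [-0.999  0.002  0.049]]
```

Request:
{"method": "arm_command", "body": {
  "rows": [
    {"xyz": [0, -1, 6], "turn": 0, "jaw": 0.5},
    {"xyz": [10, -1, 6], "turn": 0, "jaw": 0.5},
    {"xyz": [20, 0, 0], "turn": 0, "jaw": 0.5},
    {"xyz": [20, 0, 0], "turn": 0, "jaw": 0.5},
    {"xyz": [8, 0, 0], "turn": 0, "jaw": 0.5},
    {"xyz": [0, 0, 0], "turn": 0, "jaw": 0.5},
    {"xyz": [0, 0, 0], "turn": 0, "jaw": 0.5}
  ]
}}

```text
time_s: 19.67
ee_pos: [0.5396, -0.2365, 0.0963]
tool_rot: [0.032, 1.52, 0.225]
ft_force: [-0.4, -0.1, -3.4]
gripper_width: 0.0592
```

```bash
python3 -c "
from h import *
go(.5344,-.2446,.077,.1845);print(bot.sense()['ft_force'])"
```

```text
pos [ 0.5396 -0.2365  0.0963] jaw ang 11.0 q6 -0.7 shift [19.  -6.9 -7.6] turn 0.5
[[ 0.049 -0.192  0.98 ]
 [ 0.011  0.981  0.191]
 [-0.999  0.002  0.051]]
[-0.3765316  -0.05650869 -3.37370293]
```

Request:
{"method": "arm_command", "body": {
  "rows": [
    {"xyz": [0, -7, -7], "turn": 0.5, "jaw": 0.5},
    {"xyz": [6, 0, 0], "turn": 0, "jaw": 0.5},
    {"xyz": [4, 0, 0], "turn": 0, "jaw": 0.5},
    {"xyz": [0, 0, 0], "turn": 0, "jaw": 0.5},
    {"xyz": [0, 0, 0], "turn": 0, "jaw": 0.5}
  ]
}}

```text
time_s: 20.08
ee_pos: [0.5353, -0.2458, 0.0879]
tool_rot: [-0.009, 1.517, 0.174]
ft_force: [0.0, 1.4, -2.8]
gripper_width: 0.059
```

```bash
python3 -c "
from h import *
go(.5344,-.2446,.077,.1845);print(bot.sense()['ft_force'])"
```

```text
pos [ 0.5353 -0.2458  0.0879] jaw ang 10.5 q6 -0.71 shift [10.8  1.4 -1.2] turn -0.1
[[ 0.053 -0.182  0.982]
 [ 0.009  0.983  0.182]
 [-0.999 -0.001  0.054]]
[ 0.0445921   1.43712661 -2.79991502]
```

Request:
{"method": "arm_command", "body": {
  "rows": [
    {"xyz": [5, 1, -1], "turn": 0, "jaw": 0.5},
    {"xyz": [4, 0, -1], "turn": 0, "jaw": 0.5},
    {"xyz": [2, 0, 0], "turn": 0, "jaw": 0.5},
    {"xyz": [0, 0, 0], "turn": 0, "jaw": 0.5}
  ]
}}

```text
time_s: 20.42
ee_pos: [0.5338, -0.245, 0.0763]
tool_rot: [-0.02, 1.516, 0.163]
ft_force: [0.2, -0.3, -3.2]
gripper_width: 0.0591
```

```bash
python3 -c "
from h import *
go(.5344,-.2446,.068,.1845);print(bot.sense()['ft_force'])"
```

```text
pos [ 0.5338 -0.245   0.0763] jaw ang 10.5 q6 -0.71 shift [8.3 0.3 0.2] turn -0.1
[[ 0.054 -0.182  0.982]
 [ 0.009  0.983  0.182]
 [-0.999 -0.001  0.055]]
[ 0.15302766 -0.30624019 -3.18712969]
```

Well aligned. Now the bead entry, in small steps with a force check after each.

Request:
{"method": "arm_command", "body": {
  "rows": [
    {"xyz": [2, 0, 0], "turn": 0, "jaw": 0.5},
    {"xyz": [1.5, 0, 0], "turn": 0, "jaw": 0.5},
    {"xyz": [0, 0, 0], "turn": 0, "jaw": 0.5}
  ]
}}

```text
time_s: 20.67
ee_pos: [0.534, -0.2449, 0.0723]
tool_rot: [-0.019, 1.516, 0.164]
ft_force: [-0.0, 0.9, -4.0]
gripper_width: 0.0594
```

Request:
{"method": "arm_command", "body": {
  "rows": [
    {"xyz": [1.5, 0, 0], "turn": 0, "jaw": 0.5},
    {"xyz": [1, 0, 0], "turn": 0, "jaw": 0.5},
    {"xyz": [0, 0, 0], "turn": 0, "jaw": 0.5}
  ]
}}

```text
time_s: 20.92
ee_pos: [0.5345, -0.245, 0.0698]
tool_rot: [-0.024, 1.516, 0.159]
ft_force: [0.4, 0.9, -4.1]
gripper_width: 0.0593
```

Request:
{"method": "arm_command", "body": {
  "rows": [
    {"xyz": [1, 0, 0], "turn": 0, "jaw": 0.5},
    {"xyz": [1, 0, 0], "turn": 0, "jaw": 0.5},
    {"xyz": [0, 0, 0], "turn": 0, "jaw": 0.5}
  ]
}}

```text
time_s: 21.17
ee_pos: [0.535, -0.245, 0.068]
tool_rot: [-0.033, 1.515, 0.151]
ft_force: [0.6, 0.0, -3.5]
gripper_width: 0.0593
```

Request:
{"method": "arm_command", "body": {
  "rows": [
    {"xyz": [1, 0, 0], "turn": 0, "jaw": 0.5},
    {"xyz": [0, 0, 0], "turn": 0, "jaw": 0.5}
  ]
}}

```text
time_s: 21.33
ee_pos: [0.5351, -0.245, 0.067]
tool_rot: [-0.034, 1.514, 0.149]
ft_force: [0.6, -0.4, -3.5]
gripper_width: 0.0597
```

Request:
{"method": "arm_command", "body": {
  "rows": [
    {"xyz": [1, 0, 0], "turn": 0, "jaw": 0.5},
    {"xyz": [0, 0, 0], "turn": 0, "jaw": 0.5}
  ]
}}

```text
time_s: 21.5
ee_pos: [0.5354, -0.2452, 0.0666]
tool_rot: [-0.045, 1.514, 0.138]
ft_force: [0.3, 0.5, -3.8]
gripper_width: 0.0593
```

Request:
{"method": "arm_command", "body": {
  "rows": [
    {"xyz": [1, 0, 0], "turn": 0, "jaw": 0.5},
    {"xyz": [0, 0, 0], "turn": 0, "jaw": 0.5}
  ]
}}

```text
time_s: 21.67
ee_pos: [0.5358, -0.2453, 0.0666]
tool_rot: [-0.057, 1.513, 0.126]
ft_force: [0.8, -0.3, -4.2]
gripper_width: 0.0595
```

Request:
{"method": "arm_command", "body": {
  "rows": [
    {"xyz": [2, 0, -1.5], "turn": 0, "jaw": 0.5},
    {"xyz": [0, 0, 0], "turn": 0, "jaw": 0.5}
  ]
}}

```text
time_s: 21.83
ee_pos: [0.536, -0.2456, 0.0667]
tool_rot: [-0.082, 1.508, 0.102]
ft_force: [0.5, 0.5, -3.9]
gripper_width: 0.059
```

```bash
python3 -c "
from h import *
go(.5344,-.2446,.066,.1845);print(bot.sense()['ft_force'])
c=bot.camera('scene');save(c,'s6')
i=c['img'][200:320,240:420];cv2.imwrite('pics/s6c.png',cv2.resize(cv2.cvtColor(i,cv2.COLOR_RGB2BGR),None,fx=4,fy=4))"
```

```text
pos [ 0.536  -0.2456  0.0667] jaw ang 10.5 q6 -0.71 shift [ 0.6  1.2 -1.4] turn -0.0
[[ 0.062 -0.182  0.981]
 [ 0.006  0.983  0.182]
 [-0.998 -0.005  0.062]]
[ 0.45680402  0.46759672 -3.8995229 ]
```

View pics/s6c.png

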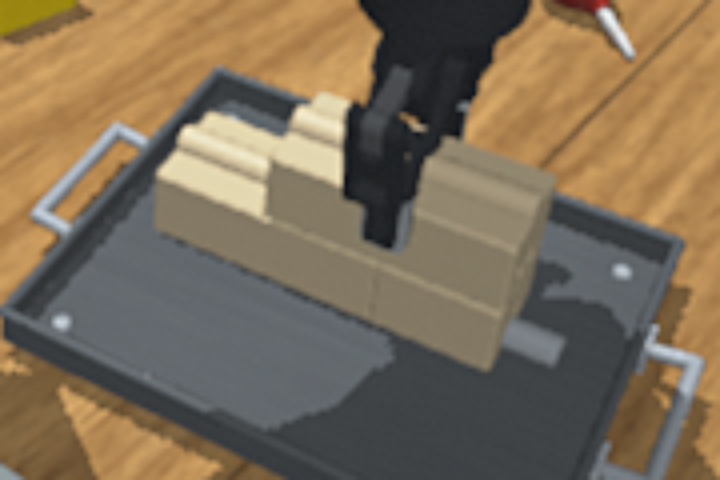

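The brick sits on the wall with its front shoulder down and its end nearly flush (px (500,300)). I'll release it, back off and measure.

Request:
{"method": "arm_command", "body": {
  "rows": [
    {"xyz": [0, 0, 0], "turn": 0, "jaw": 0.75},
    {"xyz": [0, 0, 0], "turn": 0, "jaw": 1},
    {"xyz": [0, 0, 0], "turn": 0, "jaw": 1},
    {"xyz": [0, 0, 0], "turn": 0, "jaw": 1},
    {"xyz": [-20, 0, 0], "turn": 0, "jaw": 1},
    {"xyz": [-25, 0, 0], "turn": 0, "jaw": 1},
    {"xyz": [-25, 0, 0], "turn": 0, "jaw": 1},
    {"xyz": [-25, 0, 0], "turn": 0, "jaw": 1},
    {"xyz": [0, 0, 0], "turn": 0, "jaw": 1}
  ]
}}

```text
time_s: 22.63
ee_pos: [0.5287, -0.2463, 0.1626]
tool_rot: [-0.044, 1.513, 0.139]
ft_force: [0.2, -0.6, 0.7]
gripper_width: 0.0856
```

Request:
{"method": "arm_command", "body": {
  "rows": [
    {"xyz": [0, 35, 0], "turn": 1, "jaw": 1},
    {"xyz": [0, 35, 0], "turn": 1, "jaw": 1},
    {"xyz": [0, 35, 0], "turn": 1, "jaw": 1},
    {"xyz": [0, 35, 0], "turn": 1, "jaw": 1},
    {"xyz": [0, 35, 0], "turn": 1, "jaw": 1},
    {"xyz": [0, 35, 0], "turn": 1, "jaw": 1},
    {"xyz": [0, 35, 0], "turn": 1, "jaw": 1},
    {"xyz": [0, 35, 0], "turn": 1, "jaw": 1},
    {"xyz": [0, 30, 0], "turn": 1, "jaw": 1},
    {"xyz": [0, 0, 0], "turn": 0, "jaw": 1}
  ]
}}

```text
time_s: 23.47
ee_pos: [0.4917, 0.0719, 0.1622]
tool_rot: [0.078, 1.509, 0.09]
ft_force: [0.2, 0.4, -0.0]
gripper_width: 0.0854
```

```bash
python3 -c "
from h import *
np.set_printoptions(precision=4,suppress=True)
c=bot.camera('top');save(c,'t7')
q,y,e,m=rect(c,(.42,.62,-.4,-.1),.08,.093);print('brick2',q,y,e)
W=cloud(c);
import sys
a=np.array([-np.sin(.1845),np.cos(.1845)]);b=np.array([np.cos(.1845),np.sin(.1845)])
L=(W[m][:,:2]-q)@b
for lo in(-30,-20,-9,-3,3,9,20): k=(L*1e3>lo)&(L*1e3<lo+(7)); print(lo,np.median(W[m][k][:,2]).round(4))
q0,y,e,m=rect(c,(.42,.62,-.4,-.1),.043,.053,.075);print('rest of first',q0,y,e)
d=q-np.array([.5268,-.2155]);print('brick2 rel wall: along',d@a,'across',d@b)
q,y,e,m=rect(c,(.38,.50,-.03,.12),.02,.04);print('bat',q,y,e)
go(.4373,.0486,.15,0)"
```

```text
brick2 [ 0.5314 -0.245 ] 0.19546699680754442 [0.1215 0.06  ]
-30 0.092
-20 0.0924
-9 0.0975
-3 0.1011
3 0.0987
9 0.0926
20 0.0925
rest of first [ 0.5158 -0.1592] 0.099546038000705 [0.0654 0.0606]
brick2 rel wall: along -0.02982434131314252 across -0.0008787176911852742
bat [0.4391 0.0652] 1.5593831841078454 [0.1233 0.105 ]
pos [0.4918 0.0703 0.1621] jaw ang 0.8 q6 0.05 shift [  8.6 -21.  -55.4] turn 0.8
[[ 0.061 -0.013  0.998]
 [ 0.005  1.     0.013]
 [-0.998  0.004  0.061]]
```

The second-course brick is fully seated: both shoulders are at 92.5 mm, along −29.8 mm (target −30), across −0.9 mm. Now the loose bat's yaw, from the first top image.

```bash
python3 - <<'E'
from h import *
from scipy.optimize import minimize
D=np.load("top0.npz");W=D["W"];c=bot.camera("top");C=-c["R"].T@c["t"]
d=np.nan_to_num(W)-C;P=C+d*((.040-C[2])/d[...,2])[...,None]
z=cv2.medianBlur(np.nan_to_num(W[...,2]).astype(np.float32),3)
r=(abs(P[...,0]-.437)<.06)&(abs(P[...,1]-.0486)<.06); p=P[r][:,:2]; m=(z[r]>.02).astype(float)
def f(v):
    R=(p-v[:2])@np.array([[np.cos(v[2]),-np.sin(v[2])],[np.sin(v[2]),np.cos(v[2])]])
    s=1/(1+np.exp((np.abs(R)-.030)/.0008)); return ((s[:,0]*s[:,1]-m)**2).sum()
for y0 in(-.4,-.2,-.1,0,.1,.2,.4):
    o=minimize(f,[.4373,.0486,y0],method="Nelder-Mead",options=dict(xatol=1e-5)); print(y0,o.x.round(4),round(o.fun,2))
g=cv2.cvtColor(D["img"],cv2.COLOR_RGB2GRAY)[212:242,232:266]
cv2.imwrite("pics/bat.png",cv2.resize(cv2.cvtColor(D["img"],cv2.COLOR_RGB2BGR)[206:246,228:270],None,fx=12,fy=12,interpolation=cv2.INTER_CUBIC))
E
```

```text
-0.4 [ 0.4373  0.0485 -0.0267] 6.9
-0.2 [ 0.4373  0.0485 -0.0267] 6.9
-0.1 [ 0.4373  0.0485 -0.0267] 6.9
0 [ 0.4373  0.0485 -0.0267] 6.9
0.1 [ 0.4373  0.0485 -0.0267] 6.9
0.2 [ 0.4373  0.0485 -0.0267] 6.9
0.4 [ 0.4373  0.0485 -0.0267] 6.9
```

View pics/bat.png

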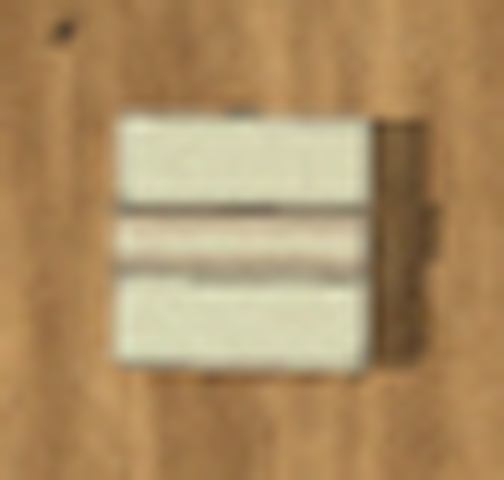

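The bat's bead runs along y, with yaw −0.027. Now I'll pick it up.

Request:
{"method": "arm_command", "body": {
  "rows": [
    {"xyz": [0, -10, -28], "turn": 2.3, "jaw": 1},
    {"xyz": [15, -10, -25], "turn": 0, "jaw": 1},
    {"xyz": [25, 0, 0], "turn": 0, "jaw": 1},
    {"xyz": [25, 0, 0], "turn": 0, "jaw": 1},
    {"xyz": [25, 0, 0], "turn": 0, "jaw": 1},
    {"xyz": [0, 0, 0], "turn": 0, "jaw": 1},
    {"xyz": [0, 0, 0], "turn": 0, "jaw": 1}
  ]
}}

```text
time_s: 24.15
ee_pos: [0.4437, 0.0417, 0.0664]
tool_rot: [0.083, 1.506, 0.048]
ft_force: [-0.0, -0.2, -0.0]
gripper_width: 0.0852
```

```bash
python3 -c "
from h import *
go(.4403,.0483,.058,-.027)"
```

```text
pos [0.4437 0.0417 0.0664] jaw ang -2.0 q6 0.04 shift [ 8.2  6.4 -4.2] turn -0.5
[[ 0.064  0.035  0.997]
 [ 0.003  0.999 -0.035]
 [-0.998  0.005  0.064]]
```

Request:
{"method": "arm_command", "body": {
  "rows": [
    {"xyz": [0, 6.5, -5], "turn": -0.5, "jaw": 1},
    {"xyz": [15, 0, 0], "turn": 0, "jaw": 1},
    {"xyz": [15, 0, -1], "turn": 0, "jaw": 1},
    {"xyz": [10, 0, -1], "turn": 0, "jaw": 1},
    {"xyz": [6, 0, -1], "turn": 0, "jaw": 1},
    {"xyz": [0, 0, 0], "turn": 0, "jaw": 1},
    {"xyz": [0, 0, 0], "turn": 0, "jaw": 1}
  ]
}}

```text
time_s: 24.73
ee_pos: [0.4419, 0.0486, 0.0256]
tool_rot: [0.067, 1.497, 0.041]
ft_force: [0.6, -0.3, -0.2]
gripper_width: 0.0857
```

```bash
python3 -c "
from h import *
go(.4403,.0483,.014,-.027);print(bot.sense()['ft_force'])"
```

```text
pos [0.4419 0.0486 0.0256] jaw ang -1.5 q6 0.05 shift [11.4 -0.4 -2.5] turn 0.0
[[ 0.074  0.026  0.997]
 [ 0.003  1.    -0.026]
 [-0.997  0.005  0.074]]
[ 0.61747059 -0.32123047 -0.16455508]
```

Request:
{"method": "arm_command", "body": {
  "rows": [
    {"xyz": [7, 0, -2], "turn": 0, "jaw": 1},
    {"xyz": [5, 0, 0], "turn": 0, "jaw": 1},
    {"xyz": [0, 0, 0], "turn": 0, "jaw": 1},
    {"xyz": [0, 0, 0], "turn": 0, "jaw": 0.5},
    {"xyz": [0, 0, 0], "turn": 0, "jaw": 0.5},
    {"xyz": [0, 0, 0], "turn": 0, "jaw": 0.5},
    {"xyz": [0, 0, 0], "turn": 0, "jaw": 0.5},
    {"xyz": [0, 0, 0], "turn": 0, "jaw": 0.5}
  ]
}}

```text
time_s: 25.4
ee_pos: [0.4416, 0.0489, 0.0151]
tool_rot: [0.067, 1.494, 0.042]
ft_force: [0.4, 0.4, -3.5]
gripper_width: 0.0593
```

```bash
python3 -c "
from h import *
go(.4403,.0483,.014,-.027);print(bot.sense()['ft_force'])"
```

```text
pos [0.4416 0.0489 0.0151] jaw ang -1.5 q6 0.05 shift [ 1.  -0.6 -1.4] turn 0.1
[[ 0.076  0.026  0.997]
 [ 0.003  1.    -0.026]
 [-0.997  0.005  0.076]]
[ 0.37969164  0.43560772 -3.54611451]
```

Request:
{"method": "arm_command", "body": {
  "rows": [
    {"xyz": [-8, 0, 0], "turn": 0, "jaw": 0.5},
    {"xyz": [-20, 0, 0], "turn": -6, "jaw": 0.5},
    {"xyz": [-40, 0, 0], "turn": -6, "jaw": 0.5},
    {"xyz": [-40, 0, 0], "turn": 0, "jaw": 0.5},
    {"xyz": [-40, 0, 0], "turn": 0, "jaw": 0.5},
    {"xyz": [0, 0, 0], "turn": 0, "jaw": 0.5},
    {"xyz": [0, 0, 0], "turn": 0, "jaw": 0.5}
  ]
}}

```text
time_s: 25.98
ee_pos: [0.4275, 0.0482, 0.1705]
tool_rot: [-0.153, 1.499, 0.041]
ft_force: [-0.6, 0.1, -3.9]
gripper_width: 0.0592
```

```bash
python3 -c "
from h import *
go(.50,-.153,.16,.1845);print(bot.sense()['ft_force'],bot.sense()['gripper_width'])"
```

```text
pos [0.4275 0.0482 0.1705] jaw ang 11.1 q6 -0.17 shift [  15.  -211.3   31.5] turn 0.6
[[ 0.072 -0.192  0.979]
 [ 0.003  0.981  0.193]
 [-0.997 -0.011  0.071]]
[-0.55796307  0.10744637 -3.90991061] 0.059177238900651255
```

Request:
{"method": "arm_command", "body": {
  "rows": [
    {"xyz": [0, -20, 2], "turn": 0.6, "jaw": 0.5},
    {"xyz": [0, -35, 4], "turn": 0, "jaw": 0.5},
    {"xyz": [0, -35, 4], "turn": 0, "jaw": 0.5},
    {"xyz": [0, -35, 4], "turn": 0, "jaw": 0.5},
    {"xyz": [0, -35, 4], "turn": 0, "jaw": 0.5},
    {"xyz": [0, -30, 4], "turn": 0, "jaw": 0.5},
    {"xyz": [0, -15, 4], "turn": 0, "jaw": 0.5},
    {"xyz": [0, 0, 0], "turn": 0, "jaw": 0.5},
    {"xyz": [0, 0, 0], "turn": 0, "jaw": 0.5}
  ]
}}

```text
time_s: 26.73
ee_pos: [0.4896, -0.1571, 0.1663]
tool_rot: [-0.069, 1.508, 0.115]
ft_force: [-0.2, 1.3, -2.7]
gripper_width: 0.0593
```

```bash
python3 -c "
from h import *
go(.5195,-.151,.13,.1845);print(bot.sense()['ft_force'],bot.sense()['gripper_width'])"
```

```text
pos [ 0.4896 -0.1571  0.1663] jaw ang 10.6 q6 -0.6 shift [38.1  0.7 28.2] turn -0.0
[[ 0.062 -0.183  0.981]
 [ 0.007  0.983  0.183]
 [-0.998 -0.004  0.062]]
[-0.15505263  1.33049483 -2.68453376] 0.05928780423248579
```

Request:
{"method": "arm_command", "body": {
  "rows": [
    {"xyz": [0, 1, 14], "turn": 0, "jaw": 0.5},
    {"xyz": [8, 1, 12], "turn": 0, "jaw": 0.5},
    {"xyz": [15, 0, 0], "turn": 0, "jaw": 0.5},
    {"xyz": [10, 0, 0], "turn": 0, "jaw": 0.5},
    {"xyz": [0, 0, 0], "turn": 0, "jaw": 0.5},
    {"xyz": [0, 0, 0], "turn": 0, "jaw": 0.5}
  ]
}}

```text
time_s: 27.23
ee_pos: [0.515, -0.1457, 0.1296]
tool_rot: [-0.001, 1.515, 0.185]
ft_force: [0.4, 0.3, -2.2]
gripper_width: 0.0592
```

```bash
python3 -c "
from h import *
go(.5195,-.152,.10,.1845);print(bot.sense()['ft_force'])
c=bot.camera('top'); W=cloud(c); s,M=tool(); P=s['ee_pos']
C=-c['R'].T@c['t']; d=np.nan_to_num(W)-C; n=M[:,0]; o=P-.025*n
Q=C+d*(((o-C)@n)/(d@n))[...,None]; T=(Q-P)@M*1e3
z=np.nan_to_num(W[...,2])
m=(z>P[2]+.014)&(z<P[2]+.05)&(abs(T[...,2])<45)&(abs(T[...,1])<60)
print(m.sum(),np.percentile(T[m],[1,50,99],axis=0).round(1))
q,y,e,m=rect(c,(.42,.62,-.4,-.2),.08,.093,.11);print('brick2',q,y,e)"
```

```text
pos [ 0.515  -0.1457  0.1296] jaw ang 10.7 q6 -0.56 shift [29.7 -7.   1.6] turn 0.1
[[ 0.055 -0.185  0.981]
 [ 0.01   0.983  0.185]
 [-0.998 -0.     0.056]]
[ 0.39882347  0.30164448 -2.17596673]
15 [[-25.   14.9 -26.7]
 [-25.   22.5 -20.4]
 [-25.   26.7 -14.3]]
brick2 [ 0.53943231 -0.28695542] -1.3245262198722607 [0.06490222 0.03997449]
```

Request:
{"method": "arm_command", "body": {
  "rows": [
    {"xyz": [10, -3, 2], "turn": 0, "jaw": 0.5},
    {"xyz": [10, -2, 0], "turn": 0, "jaw": 0.5},
    {"xyz": [10, 0, 0], "turn": 0, "jaw": 0.5},
    {"xyz": [5, 0, 0], "turn": 0, "jaw": 0.5},
    {"xyz": [0, 0, 0], "turn": 0, "jaw": 0.5},
    {"xyz": [0, 0, 0], "turn": 0, "jaw": 0.5}
  ]
}}

```text
time_s: 27.78
ee_pos: [0.5201, -0.1506, 0.0922]
tool_rot: [-0.014, 1.514, 0.171]
ft_force: [0.5, 1.0, -2.4]
gripper_width: 0.059
```

```bash
python3 -c "
from h import *
go(.5197,-.153,.078,.1845);print(bot.sense()['ft_force'])"
```

```text
pos [ 0.5201 -0.1506  0.0922] jaw ang 10.6 q6 -0.57 shift [14.1 -2.3 -1.7] turn 0.1
[[ 0.056 -0.184  0.981]
 [ 0.01   0.983  0.184]
 [-0.998 -0.001  0.057]]
[ 0.54605603  1.01860039 -2.37657948]
```

Request:
{"method": "arm_command", "body": {
  "rows": [
    {"xyz": [6, -2, -2], "turn": 0, "jaw": 0.5},
    {"xyz": [5, 0, 0], "turn": 0, "jaw": 0.5},
    {"xyz": [3, 0, 0], "turn": 0, "jaw": 0.5},
    {"xyz": [0, 0, 0], "turn": 0, "jaw": 0.5}
  ]
}}

```text
time_s: 28.12
ee_pos: [0.5193, -0.1532, 0.0772]
tool_rot: [-0.021, 1.513, 0.164]
ft_force: [-0.4, -1.1, -2.8]
gripper_width: 0.0591
```

```bash
python3 -c "
from h import *
go(.5198,-.1535,.069,.1845);print(bot.sense()['ft_force'])"
```

```text
pos [ 0.5193 -0.1532  0.0772] jaw ang 10.6 q6 -0.57 shift [ 8.2 -0.4 -0.1] turn 0.0
[[ 0.057 -0.184  0.981]
 [ 0.009  0.983  0.184]
 [-0.998 -0.001  0.058]]
[-0.37691753 -1.05417225 -2.80940326]
```

Request:
{"method": "arm_command", "body": {
  "rows": [
    {"xyz": [2, 0, 0.5], "turn": 0, "jaw": 0.5},
    {"xyz": [2, 0, 0], "turn": 0, "jaw": 0.5},
    {"xyz": [0, 0, 0], "turn": 0, "jaw": 0.5}
  ]
}}

```text
time_s: 28.37
ee_pos: [0.5203, -0.1531, 0.073]
tool_rot: [-0.025, 1.513, 0.161]
ft_force: [-0.4, -0.8, -2.6]
gripper_width: 0.0594
```

Request:
{"method": "arm_command", "body": {
  "rows": [
    {"xyz": [2, 0, 0], "turn": 0, "jaw": 0.5},
    {"xyz": [1.5, 0, 0], "turn": 0, "jaw": 0.5},
    {"xyz": [0, 0, 0], "turn": 0, "jaw": 0.5}
  ]
}}

```text
time_s: 28.62
ee_pos: [0.5207, -0.153, 0.0694]
tool_rot: [-0.029, 1.512, 0.156]
ft_force: [0.8, 0.5, -3.4]
gripper_width: 0.0592
```

Request:
{"method": "arm_command", "body": {
  "rows": [
    {"xyz": [0, -2, 0], "turn": 0, "jaw": 0.5},
    {"xyz": [0, 0, 0], "turn": 0, "jaw": 0.5}
  ]
}}

```text
time_s: 28.78
ee_pos: [0.5212, -0.1551, 0.0695]
tool_rot: [-0.03, 1.512, 0.156]
ft_force: [0.1, 0.2, -3.2]
gripper_width: 0.0594
```

Request:
{"method": "arm_command", "body": {
  "rows": [
    {"xyz": [0, -1.5, 0], "turn": 0, "jaw": 0.5},
    {"xyz": [0, 0, 0], "turn": 0, "jaw": 0.5}
  ]
}}

```text
time_s: 28.95
ee_pos: [0.5215, -0.1567, 0.0696]
tool_rot: [-0.028, 1.512, 0.158]
ft_force: [0.2, 0.7, -3.1]
gripper_width: 0.0593
```

Request:
{"method": "arm_command", "body": {
  "rows": [
    {"xyz": [2, 0, -0.5], "turn": 0, "jaw": 0.5},
    {"xyz": [0, 0, 0], "turn": 0, "jaw": 0.5}
  ]
}}

```text
time_s: 29.12
ee_pos: [0.5217, -0.157, 0.0683]
tool_rot: [-0.039, 1.51, 0.146]
ft_force: [-1.6, 1.6, -2.3]
gripper_width: 0.0595
```

Request:
{"method": "arm_command", "body": {
  "rows": [
    {"xyz": [1.5, -1, -0.5], "turn": 0, "jaw": 0.5},
    {"xyz": [0, 0, 0], "turn": 0, "jaw": 0.5}
  ]
}}

```text
time_s: 29.28
ee_pos: [0.5222, -0.1574, 0.0683]
tool_rot: [-0.032, 1.508, 0.153]
ft_force: [-1.5, 0.6, -2.5]
gripper_width: 0.0595
```

Request:
{"method": "arm_command", "body": {
  "rows": [
    {"xyz": [0, 0, 0], "turn": 0, "jaw": 0.75},
    {"xyz": [0, 0, 0], "turn": 0, "jaw": 1},
    {"xyz": [0, 0, 0], "turn": 0, "jaw": 1},
    {"xyz": [0, 0, 0], "turn": 0, "jaw": 1},
    {"xyz": [-20, 0, 0], "turn": 0, "jaw": 1},
    {"xyz": [-25, 0, 0], "turn": 0, "jaw": 1},
    {"xyz": [-25, 0, 0], "turn": 0, "jaw": 1},
    {"xyz": [-25, 0, 0], "turn": 0, "jaw": 1},
    {"xyz": [0, 0, 0], "turn": 0, "jaw": 1}
  ]
}}

```text
time_s: 30.03
ee_pos: [0.5155, -0.1588, 0.1653]
tool_rot: [-0.024, 1.511, 0.161]
ft_force: [1.1, 0.3, 0.6]
gripper_width: 0.0856
```

Request:
{"method": "arm_command", "body": {
  "rows": [
    {"xyz": [0, 30, 0], "turn": 1, "jaw": 1},
    {"xyz": [0, 35, 0], "turn": 1, "jaw": 1},
    {"xyz": [0, 35, 0], "turn": 1, "jaw": 1},
    {"xyz": [0, 35, 0], "turn": 1, "jaw": 1},
    {"xyz": [0, 35, 0], "turn": 1, "jaw": 1},
    {"xyz": [0, 35, 0], "turn": 1, "jaw": 1},
    {"xyz": [0, 35, 0], "turn": 1, "jaw": 1},
    {"xyz": [0, 20, 0], "turn": 1, "jaw": 1},
    {"xyz": [0, 0, 0], "turn": 0, "jaw": 1}
  ]
}}

```text
time_s: 30.78
ee_pos: [0.4817, 0.1077, 0.1642]
tool_rot: [0.087, 1.507, 0.12]
ft_force: [0.4, -1.0, -0.5]
gripper_width: 0.0854
```

```bash
cat > chk.py <<'E'
from h import *
np.set_printoptions(precision=4,suppress=True)
c=bot.camera('top')
w0=np.array([.5268,-.2155]);th=.1845;a=np.array([-np.sin(th),np.cos(th)]);b=np.array([np.cos(th),np.sin(th)])
q,y,e,m=rect(c,(.42,.62,-.4,-.1),.08,.093);print('course2',q,y,e,'along/across mm',(q-w0)@a*1e3,(q-w0)@b*1e3)
W=cloud(c);C=-c["R"].T@c["t"];d=W-C;P=C+d*((.093-C[2])/d[...,2])[...,None]
L=(P[...,:2]-w0)@a*1e3;X=(P[...,:2]-w0)@b*1e3
for nm,u,v in(("brick",-88,28),("bat",34,88)):
    k=m&(L>u)&(L<v); print(nm,"across",X[k].mean().round(2),"heights",[np.median(W[k&(X>s)&(X<s+10)][:,2]).round(4) for s in(-27,-5,17)])
for x in(-20,0,20): 
    k=m&(abs(X-x)<5); print("x",x,"ends",L[k].min().round(1),L[k].max().round(1))
k=(abs(X)<25)&(L>10)&(L<50);g=cv2.cvtColor(c["img"],cv2.COLOR_RGB2GRAY)
for u in range(18,46,2):
    kk=(abs(abs(X)-20)<7)&(abs(L-u)<1.4); print(u,g[kk].mean().round(0),np.nanmedian(W[kk][:,2]).round(3),end=" | ")
print();i=c['img'][120:260,260:420];cv2.imwrite('pics/fin.png',np.hstack([cv2.resize(cv2.cvtColor(i,cv2.COLOR_RGB2BGR)[40:110,30:130],(400,280),interpolation=cv2.INTER_CUBIC),cv2.resize(cv2.cvtColor(bot.camera('scene')['img'],cv2.COLOR_RGB2BGR)[205:303,250:390],(400,280),interpolation=cv2.INTER_CUBIC)]))
s,M=tool();print(s["time_s"],s["ee_pos"])
E
python3 chk.py
```

```text
course2 [ 0.5268 -0.2166] 0.16494268992352704 [0.1817 0.0604] along/across mm -1.0933043555779272 -0.22001013755230156
brick across -1.0 heights [np.float64(0.0923), np.float64(0.1013), np.float64(0.0916)]
bat across 1.24 heights [np.float64(0.0918), np.float64(0.1003), np.float64(0.0923)]
x -20 ends -90.9 89.3
x 0 ends -93.6 89.7
x 20 ends -91.6 89.5
18 213.0 0.092 | 20 213.0 0.091 | 22 214.0 0.092 | 24 215.0 0.091 | 26 205.0 0.091 | 28 180.0 0.091 | 30 180.0 0.09 | 32 198.0 0.091 | 34 210.0 0.091 | 36 212.0 0.092 | 38 213.0 0.09 | 40 206.0 0.091 | 42 208.0 0.092 | 44 210.0 0.092 | 
30.8833 [0.482  0.1052 0.1642]
```

View pics/fin.png

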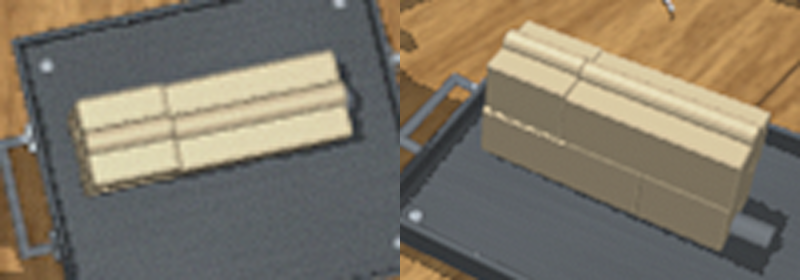

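The picture shows both courses tight and level, with end faces in line on both sides. All the seating heights check out and the arm is clear, so I hand in.

```bash
python3 -c "
from plant import bot
print(bot.sign_off())"
```

```text
the job is handed in; nothing more can be done
None
```

The second course is laid and handed in at about 31 s. The beaded brick lies over the joint, across the half brick and half of the full one, and the loose half brick lies on the rest beside it.

**How it went:** I lifted the beaded brick out of the near place of the rack and stood it on the table. I pushed it over onto its groove side, then set it on the wall. The first push failed and the brick rocked back upright; the second worked. The loose bat was set down last and slid up to it.

**Last checks, top camera:**
- **Seating:** the tops of both pieces measured 92–93 mm at the shoulders and 100–101 mm at the bead, so they are fully down (nominal 93 and 102 mm).
- **Ends:** the course measured about 181.7 mm long against 180 mm. Its centre is about 1 mm towards −y, so the ends are flush to within about 1–2 mm, with at most a small gap at the joint.
- **Sideways:** the brick sits about 1.0 mm to −x and the bat about 1.2 mm to +x. That leaves a step of about 2 mm between them, within the groove's play.

**Not perfect or not confirmed:**
- **Force:** pressing the brick down on the table while gripping it reached 117 N at the wrist, close to the 120 N limit; I backed off at once.
- **Tool tilt:** the tool leaned 3–4° for most of the job, so both pieces settled flat only when released.
- **First course:** I could not measure it directly once it was covered. It looked unmoved in the last picture, and I saw no more than about 2 N sideways while placing.
- **Capping brick, brush and tape:** I never touched them, but did not re-measure them at the end.

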